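# Set up the quake-damping display stand

## Task

Set up the quake-damping display stand: thread a coil spring over each of its four upright rods until it rests on the board below, twisting it slightly if the coils catch on the rod end, then lower the cedar deck over the rods so that it lies level on the springs. Stand whichever treasures are waiting behind the stand (celadon teacup, round piece case, pewter flask) upright on the deck. Only when all of them are on it, draw the lock bolt by its knob all the way out to its end stop, and leave the other things on the table where they are.

Things in the scene. Friction and masses are not known exactly. Their poses are not given: they have to be found in the camera images.
- stand: fixed stand of dark wood: a sole board 140 x 350 x 12 mm, on it the carriage, a board 140 (x) x 240 (y) mm with its top 26 mm above the table; origin on the table under the carriage's middle. Four upright steel rods rise from the carriage at x = +-48, y = +-92 mm. The sole board sticks out 105 mm beyond the carriage on the -y side and carries the lock bolt there
- rod1 (a point): foot of steel rod 1 of the four, on the carriage top; the rod is 18 mm thick and rises 58 mm from here, its top 5 mm tapering to 12 mm
- rod2 (a point): foot of steel rod 2 of the four, on the carriage top; the rod is 18 mm thick and rises 58 mm from here, its top 5 mm tapering to 12 mm
- rod3 (a point): foot of steel rod 3 of the four, on the carriage top; the rod is 18 mm thick and rises 58 mm from here, its top 5 mm tapering to 12 mm
- rod4 (a point): foot of steel rod 4 of the four, on the carriage top; the rod is 18 mm thick and rises 58 mm from here, its top 5 mm tapering to 12 mm
- lock (a joint): brass lock bolt on the sole board: 0 = bolt in the carriage (locked), 0.045 m = knob drawn out to its end stop (released); the knob moves along the stand's -y, away from the carriage; it drags with about 2 N and stays where it is left
- lock_grip (a point): point in the lock knob to grip, 50 mm above the table and 10 mm below the knob's top; the knob is 16 mm (stand x) by 18 mm (stand y), standing clear from 30 to 60 mm above the table; between two brass keepers 26 mm high
- spring1: steel coil spring, rigid here, standing upright; 29 mm outside, 21.5 mm clear inside, 50 mm long, 40 g; origin at the centre of its lower end, z along its axis. The four are alike and any may go on any rod
- spring2: steel coil spring, rigid here, standing upright; 29 mm outside, 21.5 mm clear inside, 50 mm long, 40 g; origin at the centre of its lower end, z along its axis. The four are alike and any may go on any rod
- spring3: steel coil spring, rigid here, standing upright; 29 mm outside, 21.5 mm clear inside, 50 mm long, 40 g; origin at the centre of its lower end, z along its axis. The four are alike and any may go on any rod
- spring4: steel coil spring, rigid here, standing upright; 29 mm outside, 21.5 mm clear inside, 50 mm long, 40 g; origin at the centre of its lower end, z along its axis. The four are alike and any may go on any rod
- tray: flat lacquer parts tray, fixed, 136 mm square, with a 5 mm floor and a rim 12 mm high, holding the four springs about 62 mm apart; origin under its centre
- deck: loose cedar deck 150 (x) x 240 (y) x 14 mm, 0.3 kg; origin under its centre. Square 23 mm holes at x = +-48, y = +-92 mm go over the rods (either way round); rim 6 mm wide and high on its top edge; at its middle a dark pull to lift it by: bar 60 mm long (x), 10 mm thick (y), 32 to 44 mm above the underside, on two posts. On the springs its underside is 76 mm above the table
- teacup: celadon teacup, 62 mm across the rim, 59 mm at mid-height, 60 mm high, 42 mm foot; origin under its centre; may be absent
- piece_case: round boxwood piece case, 60 mm across, 47 mm high; origin under its centre; may be absent
- flask: pewter sake flask, 58 to 60 mm across up to 58 mm height, narrow neck above, 96 mm high, 0.28 kg; origin under its centre; may be absent
- turtle_trivet: iron trivet shaped like a turtle, 104 mm across, 140 mm long, 22 mm high; leave alone
- sake_cup: small white sake cup, 50 mm across, 38 mm high; leave alone
- tea_caddy: dark lacquer tea caddy, 68 mm across, 68 mm high; leave alone
- whisk_stand: white ceramic whisk stand 52 mm across, 55 mm high, with a bamboo tea whisk on it to 97 mm height; leave alone

How it is judged:
On the way, in this order (a step that is already met when the one before it is completed fails the run):
1. each of the four rods has a spring over it, down on the carriage (((horizontal distance between spring1 and rod1 below 0.006 m and z of spring1 in the frame of rod1 between -0.004 and 0.005 m) or (horizontal distance between spring1 and rod2 below 0.006 m and z of spring1 in the frame of rod2 between -0.004 and 0.005 m) or (horizontal distance between spring1 and rod3 below 0.006 m and z of spring1 in the frame of rod3 between -0.004 and 0.005 m) or (horizontal distance between spring1 and rod4 below 0.006 m and z of spring1 in the frame of rod4 between -0.004 and 0.005 m)) and ((horizontal distance between spring2 and rod1 below 0.006 m and z of spring2 in the frame of rod1 between -0.004 and 0.005 m) or (horizontal distance between spring2 and rod2 below 0.006 m and z of spring2 in the frame of rod2 between -0.004 and 0.005 m) or (horizontal distance between spring2 and rod3 below 0.006 m and z of spring2 in the frame of rod3 between -0.004 and 0.005 m) or (horizontal distance between spring2 and rod4 below 0.006 m and z of spring2 in the frame of rod4 between -0.004 and 0.005 m)) and ((horizontal distance between spring3 and rod1 below 0.006 m and z of spring3 in the frame of rod1 between -0.004 and 0.005 m) or (horizontal distance between spring3 and rod2 below 0.006 m and z of spring3 in the frame of rod2 between -0.004 and 0.005 m) or (horizontal distance between spring3 and rod3 below 0.006 m and z of spring3 in the frame of rod3 between -0.004 and 0.005 m) or (horizontal distance between spring3 and rod4 below 0.006 m and z of spring3 in the frame of rod4 between -0.004 and 0.005 m)) and ((horizontal distance between spring4 and rod1 below 0.006 m and z of spring4 in the frame of rod1 between -0.004 and 0.005 m) or (horizontal distance between spring4 and rod2 below 0.006 m and z of spring4 in the frame of rod2 between -0.004 and 0.005 m) or (horizontal distance between spring4 and rod3 below 0.006 m and z of spring4 in the frame of rod3 between -0.004 and 0.005 m) or (horizontal distance between spring4 and rod4 below 0.006 m and z of spring4 in the frame of rod4 between -0.004 and 0.005 m)) and angle between each of spring1, spring2, spring3, spring4's own z axis and vertical below 0.12 rad), for 0.2 s.
2. the deck lies level on the springs, its holes over the rods (z of deck in the frame of stand between 0.071 and 0.081 m and x of deck in the frame of stand between -0.007 and 0.007 m and y of deck in the frame of stand between -0.007 and 0.007 m and angle between deck's own z axis and vertical below 0.04 rad and angle between the x axis of deck and the x axis of stand, either way round below 0.1 rad), for 0.2 s.
3. every treasure present stands upright on the deck (z of teacup in the frame of deck between 0.01 and 0.019 m and x of teacup in the frame of deck between -0.07 and 0.07 m and y of teacup in the frame of deck between -0.115 and 0.115 m and angle between each of teacup, piece_case, flask's own z axis and vertical below 0.12 rad and linear speed of each of teacup, piece_case, flask below 0.02 m/s and z of piece_case in the frame of deck between 0.01 and 0.019 m and x of piece_case in the frame of deck between -0.07 and 0.07 m and y of piece_case in the frame of deck between -0.115 and 0.115 m and z of flask in the frame of deck between 0.01 and 0.019 m and x of flask in the frame of deck between -0.07 and 0.07 m and y of flask in the frame of deck between -0.115 and 0.115 m), for 0.2 s.
4. the lock knob is drawn out to its end stop (value of joint lock above 0.042 m), for 0.2 s.
At the end, for the whole second after the job is handed in: All four springs are on rods, resting on the carriage (within 5 mm); the deck lies level on them (within 5 mm of its seated height, 7 mm sideways, 0.04 rad); every treasure present stands upright and still on the deck inside its rim; the lock knob is within 3 mm of its outer end stop (all of step 1 and all of step 2 and all of step 3 and value of joint lock above 0.042 m and linear speed of deck below 0.02 m/s); the robot touches nothing.
It fails at once if the iron turtle trivet is pushed more than 25 mm or knocked over (distance of turtle_trivet from where it was at the start of the episode above 0.025 m or angle between turtle_trivet's own z axis and vertical above 0.5 rad).
It fails at once if the small sake cup is pushed more than 25 mm or knocked over (distance of sake_cup from where it was at the start of the episode above 0.025 m or angle between sake_cup's own z axis and vertical above 0.5 rad).
It fails at once if the lacquer tea caddy is pushed more than 25 mm or knocked over (distance of tea_caddy from where it was at the start of the episode above 0.025 m or angle between tea_caddy's own z axis and vertical above 0.5 rad).
It fails at once if the whisk stand is pushed more than 25 mm or knocked over (distance of whisk_stand from where it was at the start of the episode above 0.025 m or angle between whisk_stand's own z axis and vertical above 0.5 rad).
Of teacup, piece_case, flask only 1 to 3 are there at a start; the rules pass over those that are not, and their reading is None.
At some moment in a run one of deck, piece_case may be knocked a few centimetres aside while the robot is not near it.
It also fails if it takes over 210 s, if anything falls off the work surface, if the arm or the gripper's body presses on something with over 40 N, if the wrist force passes 120 N, or if a joint passes its speed limit or range.

## Robot

A 6-joint arm with a two-finger parallel gripper is mounted at the origin on the work surface. World frame = base frame: x ahead of the robot, y to its left, z up, the work surface at z = 0. Lengths are in m, angles in rad, forces in N, time in s.
With the tool pointing down it reaches from about 0.35 to 0.85 m from the base axis. Payload 8.1 kg.
Tool frame: the origin (TCP) lies midway between the tips of the shut fingers; the grasp point (between the pads) lies ctrl.tcp_to_grasp behind it (ctrl.tcp_to_grasp is the distance from the TCP to the grasp point, in m); z points along the fingers, y is the line along which they close (so a half turn about z gives the same grasp; the last joint's range is limited). The gripper opens to 85 mm and grips with 20 to 120 N. Pads are 22 mm wide; open, the fingers measure 114 mm over their backs; the gripper's body (76 mm by 85 mm) begins 54 mm behind the grasp point. The pads swing forward as they close: fully open they stand 13 mm farther back than shut.
Start: joints at [1.198, 0.13, 1.488, -0, 1.523, -0.085], TCP at [0.17, 0.575, 0.231] pointing down, gripper open.
Joint ranges: [-2.96, 2.96], [-0.89, 2.26], [0.02, 2.5], [-1.34, 4.48], [0, 2.73], [-2.66, 2.66]. Speed limits (rad/s): [2.39, 2.39, 2.79, 3.14, 3.14, 3.14].

## Interface

Orientations are given as a rotation vector (axis times angle).
In Python, from bench import ctrl gives the robot as it stands.
- The arm moves only by the shell command python3 shift.py 'ROWS' [OPENING]. ROWS is a JSON list of rows, 1 to 10 of them, each of 6 numbers: dx, dy, dz in m, then a rotation vector rx, ry, rz in rad; each row shifts and turns the commanded pose from where the row before left it, along the tool's axes as they then stand; what a row does not reach is not made up. A row lasts 1/12 s, in which the tool goes at most 0.0417 m and 0.125 rad, less where a joint would pass 70% of its speed; a pose out of reach is approached as far as the arm can. OPENING is the opening from 0.0 (shut) to 1.0 (fully open), set as the command begins (- or left out keeps the last). The fingers move at their own pace and stop on an object; the grip force is fixed at half the most. Time passes only in rows, so rows that do not move let the fingers close. It prints the time, the measured TCP pose, the force, the opening and the grip force at its end.
- ctrl.read_state(): the state, without advancing time (a new reading comes with each control period).
- ctrl.camera(name): name is "scene" or "top" or "wrist"; returns the picture (384x512x3 uint8, red, green, blue); there is no depth.
- ctrl.get_calibration(name): a dict with "mtx" (3x3 intrinsics, pixels), "R" (3x3) and "t" (3): a world point X has camera coordinates R X + t. Camera axes: x right, y down, z forward; pixel columns grow to the right and rows downward; lengths in m; the calibration is good to about 2 mm. The wrist camera is an equidistant fisheye: a pixel r from the principal point sees the ray r / f radians off the axis. A picture is of the moment at which its call begins: read the wrist's pose just before it. get_calibration takes no time and is no camera call; for the wrist camera it gives the pose at the moment of the call.
- ctrl.hand_in(): hands the job in; it is judged then, once.
The state is a dict: "time": time; "joint_pos": joint angles; "joint_vel": joint speeds; "joint_torque": joint torques, N m; "tool_pos": TCP position; "orientation": TCP orientation; "wrist_force": force on the tool from outside, world axes, zero at the start; "torque": the same for the moment, N m; "opening": opening from 0.0 (shut) to 1.0 (fully open); "grip_force": force on a finger pad.
Only numpy, scipy, OpenCV 4.12 (cv2) and the standard library are available. Lean on these libraries where they do the work, as an engineer would, in place of code of your own. Each camera call takes 0.05 s, during which the arm holds its last target. There are 200 camera calls.

## Working session

There is one attempt and no reset: what is moved stays moved. The work goes in short steps, Python scripts to look and compute and a shell command to move; the robot and the scene stay as the last step left them, time stands still between calls to the robot, and variables do not carry over. Pictures are saved under pics/ and viewed, at most 14 in all, crops included, and the job is handed in when it is done.

```bash
ls; mkdir -p pics; python3 - <<'E'
from bench import ctrl
import cv2
s=ctrl.read_state();print(s,ctrl.tcp_to_grasp)
for n in("scene","top","wrist"):
    c=ctrl.get_calibration(n);print(n,c)
    cv2.imwrite(f"pics/{n}0.png",ctrl.camera(n)[:,:,::-1])
E
```

```text
bench.py
pics
shift.py
{'time': 0.0, 'joint_pos': array([ 1.19759532e+00,  1.31177917e-01,  1.48929243e+00,  5.64648654e-07,
        1.52298274e+00, -8.53842846e-02]), 'joint_vel': array([-3.17497971e-05, -2.43751149e-04, -1.38107641e-05,  6.32357424e-04,
       -1.35908609e-03, -1.09928139e-03]), 'joint_torque': array([-3.38918413e-03, -5.69397712e+01, -5.00550163e+01, -8.54927603e-04,
        1.50289916e-02, -6.41473008e-06]), 'tool_pos': array([0.17008359, 0.57481425, 0.2302272 ]), 'orientation': array([-4.50481722e-01, -3.10869786e+00,  2.84529267e-03]), 'wrist_force': array([ 0.06561098,  0.48572453, -0.73539987]), 'torque': array([-0.03403879, -0.02246369, -0.0176527 ]), 'grip_force': 0.0, 'opening': 0.9963672409985707} 0.0187
scene {'mtx': array([[358.8068912 ,   0.        , 253.30837642],
       [  0.        , 358.8068912 , 194.97369322],
       [  0.        ,   0.        ,   1.        ]]), 'R': array([[ 0.54166786,  0.84052243,  0.01086123],
       [ 0.62145489, -0.39172414, -0.67848803],
       [-0.56602981,  0.37426493, -0.73453116]]), 't': array([-0.28535976, -0.30016547,  1.27502355])}
top {'mtx': array([[395.38342132,   0.        , 253.867583  ],
       [  0.        , 395.38342132, 194.84755076],
       [  0.        ,   0.        ,   1.        ]]), 'R': array([[-0.01744262, -0.9997684 ,  0.01260555],
       [-0.98980956,  0.0154841 , -0.14155307],
       [ 0.1413251 , -0.01494615, -0.98985041]]), 't': array([0.00693211, 0.54418635, 1.10948858])}
wrist {'mtx': array([[297.31863964,   0.        , 259.02409905],
       [  0.        , 297.31863964, 187.73710441],
       [  0.        ,   0.        ,   1.        ]]), 'R': array([[ 0.28569611,  0.9583197 , -0.00103967],
       [ 0.91743325, -0.27319312,  0.28927799],
       [ 0.27693677, -0.08359943, -0.95724457]]), 't': array([-0.59900546, -0.03573991,  0.37807924])}
```
View pics/top0.png

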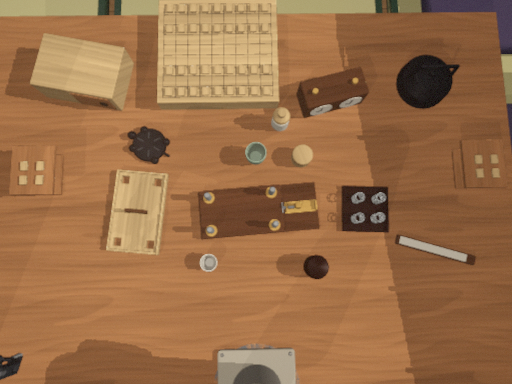

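View pics/scene0.png

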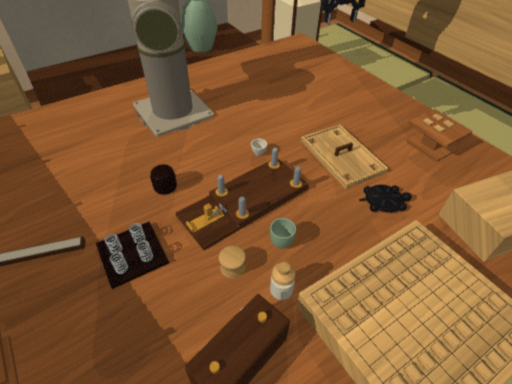

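The views show the stand at about (260,210) in the top image with its lock on the right. The springs' tray is at (365,209) and the deck at (137,212). The teacup is at (256,153) and the piece case at (303,155). There is no flask; (281,120) is the whisk stand.

```bash
cat > h.py <<'E'
from bench import ctrl
import numpy as np, cv2
from scipy.spatial.transform import Rotation as Ro
def ray(cal,name,uv):
    m=cal["mtx"]; d=np.array([(uv[0]-m[0,2])/m[0,0],(uv[1]-m[1,2])/m[1,1]])
    if name=="wrist":
        r=np.hypot(*d); v=np.array([*(d/max(r,1e-9)*np.sin(r)),np.cos(r)])
    else: v=np.array([*d,1.])
    R=np.array(cal["R"]);t=np.array(cal["t"])
    return -R.T@t, R.T@(v/np.linalg.norm(v))
def onz(cal,name,uv,z):
    o,d=ray(cal,name,uv); return o+d*(z-o[2])/d[2]
def proj(cal,name,X):
    c=cal["R"]@np.array(X)+cal["t"]; m=cal["mtx"]
    if name=="wrist":
        r=np.hypot(c[0],c[1]); th=np.arctan2(r,c[2]); q=c[:2]/r*th
    else: q=c[:2]/c[2]
    return q*[m[0,0],m[1,1]]+[m[0,2],m[1,2]]
def snap(name):
    cal=ctrl.get_calibration(name); return cal,ctrl.camera(name)
def blobs(mask,amin=20):
    n,l,s,c=cv2.connectedComponentsWithStats(mask.astype(np.uint8))
    return [(c[i],s[i]) for i in range(1,n) if s[i,4]>=amin]
def togo(x,y,z,yaw=None):
    """delta in tool axes to world TCP target; yaw = world angle of tool y axis (mod pi), tool down"""
    s=ctrl.read_state(); R=Ro.from_rotvec(s["orientation"]); M=R.as_matrix()
    d=R.inv().apply(np.array([x,y,z])-s["tool_pos"]); out="d tool %s"%np.round(d,4)
    if yaw is not None:
        cur=np.arctan2(M[1,1],M[0,1]); e=(yaw-cur+np.pi/2)%np.pi-np.pi/2
        zt=np.array([0,0,-1]); yt=np.array([np.cos(cur+e),np.sin(cur+e),0]); T=np.c_[np.cross(yt,zt),yt,zt]
        out+=" rotvec tool %s"%np.round(Ro.from_matrix(M.T@T).as_rotvec(),4)
    print(out, "t=%.2f q6=%.2f F=%s open=%.3f grip=%.1f pos=%s"%(s["time"],s["joint_pos"][5],np.round(s["wrist_force"],1),s["opening"],s["grip_force"],np.round(s["tool_pos"],4)))
E
python3 - <<'E'
from h import *
cal=ctrl.get_calibration("top"); im=cv2.imread("pics/top0.png")
cv2.imwrite("pics/crop1.png",cv2.resize(im[125:275,100:400],None,fx=2.66,fy=2.66,interpolation=cv2.INTER_CUBIC))
for n,uv,z in [("rod",(208,197),.084),("rod",(271,191),.084),("rod",(211,231),.084),("rod",(275,225),.084),("case",(303,154),.047),("cup",(256,152),.06),("deck",(137,212),.03),("tray",(365,209),.01),("lock",(296,207),.05),("sake",(208,262),.03),("caddy",(317,267),.06),("trivet",(149,145),.02),("whisk",(281,120),.05)]: print(n,np.round(onz(cal,"top",uv,z),3))
E
```

```text
rod [0.534 0.126 0.084]
rod [ 0.548 -0.049  0.084]
rod [0.439 0.118 0.084]
rod [ 0.453 -0.058  0.084]
case [ 0.662 -0.148  0.047]
cup [ 0.666 -0.01   0.06 ]
deck [0.501 0.337 0.03 ]
tray [ 0.501 -0.332  0.01 ]
lock [ 0.506 -0.122  0.05 ]
sake [0.354 0.132 0.03 ]
caddy [ 0.336 -0.174  0.06 ]
trivet [0.703 0.309 0.02 ]
whisk [ 0.765 -0.086  0.05 ]
```

View pics/crop1.png

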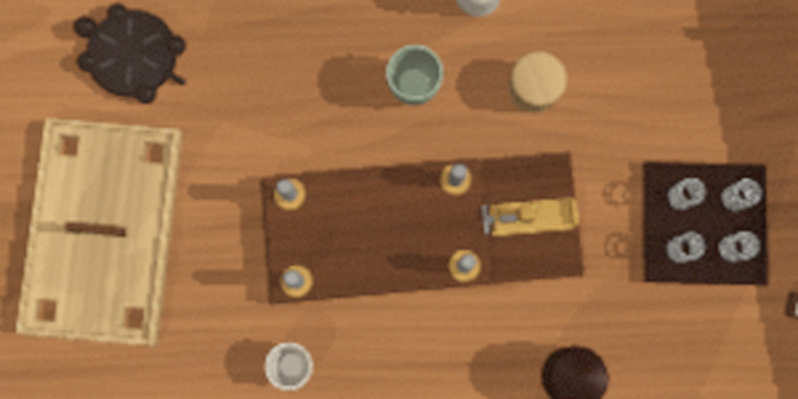

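View pics/wrist0.png

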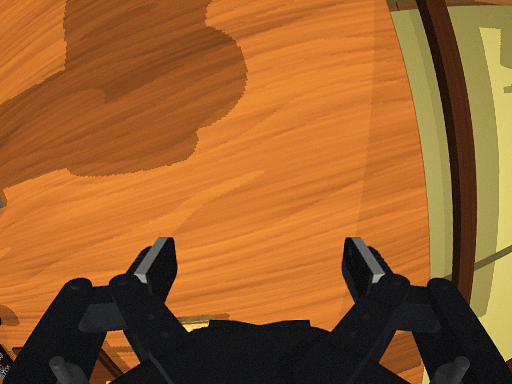

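```bash
python3 - <<'E'
from h import *
s=ctrl.read_state();M=Ro.from_rotvec(s["orientation"]).as_matrix();c=ctrl.get_calibration("wrist")
print("tool axes\n",M.round(3)); print("cam in tool",(M.T@(-c["R"].T@c["t"]-s["tool_pos"])).round(4),"axis",(M.T@c["R"][2]).round(3))
togo(.45,.03,.33,np.pi/2+.08); 
E
```

```text
tool axes
 [[-0.959  0.284 -0.001]
 [ 0.284  0.959 -0.001]
 [ 0.    -0.001 -1.   ]]
cam in tool [ 0.074  -0.0002 -0.1413] axis [-0.289  0.     0.957]
d tool [-0.423  -0.4432 -0.0989] rotvec tool [-0.0014 -0.0004 -0.3678] t=0.15 q6=-0.09 F=[-0.1 -0.2  0.4] open=1.001 grip=0.0 pos=[0.1701 0.5749 0.2305]
```

```bash
R='[-0.0264,-0.0277,-0.0062,0,0,0]'; python3 shift.py '[[-0.0264,-0.0277,-0.0062,0,0,0],[-0.0264,-0.0277,-0.0062,0,0,0],[-0.0264,-0.0277,-0.0062,0,0,0],[-0.0264,-0.0277,-0.0062,0,0,0],[-0.0264,-0.0277,-0.0062,0,0,0],[-0.0264,-0.0277,-0.0062,0,0,0],[-0.0264,-0.0277,-0.0062,0,0,0],[-0.0264,-0.0277,-0.0062,0,0,0]]' ; python3 shift.py '[[-0.0264,-0.0277,-0.0062,0,0,0],[-0.0264,-0.0277,-0.0062,0,0,0],[-0.0264,-0.0277,-0.0062,0,0,0],[-0.0264,-0.0277,-0.0062,0,0,0],[-0.0264,-0.0277,-0.0062,0,0,0],[-0.0264,-0.0277,-0.0062,0,0,0],[-0.0264,-0.0277,-0.0062,0,0,0],[0,0,0,0,0,-0.12],[0,0,0,0,0,-0.12],[0,0,0,0,0,-0.12]]' 0.5
python3 shift.py '[[0,0,0,0,0,0],[0,0,0,0,0,0],[0,0,0,0,0,0]]'
python3 - <<'E'
from h import *
togo(.49,-.30,.25,np.pi/2)
c,im=snap("wrist"); np.savez("w1.npz",im=im,**c); cv2.imwrite("pics/w1.png",im[:,:,::-1])
E
```

```text
time: 0.82
tool_pos: [0.3101, 0.3012, 0.281]
orientation: [0.45, 3.109, -0.0]
wrist_force: [0.3, -0.3, -0.4]
opening: 1.003
grip_force: 0.0
time: 1.65
tool_pos: [0.4322, 0.0634, 0.324]
orientation: [0.119, -3.139, -0.0]
wrist_force: [0.2, -0.2, 0.4]
opening: 0.503
grip_force: 0.0
time: 1.9
tool_pos: [0.4319, 0.0647, 0.3242]
orientation: [0.107, -3.139, 0.0]
wrist_force: [0.4, -0.3, 0.6]
opening: 0.505
grip_force: 0.0
d tool [-0.033  -0.3678  0.0741] rotvec tool [-0.     -0.0003  0.0684] t=1.90 q6=-1.61 F=[ 0.4 -0.3  0.6] open=0.505 grip=0.0 pos=[0.4319 0.0647 0.3242]
```

View pics/w1.png

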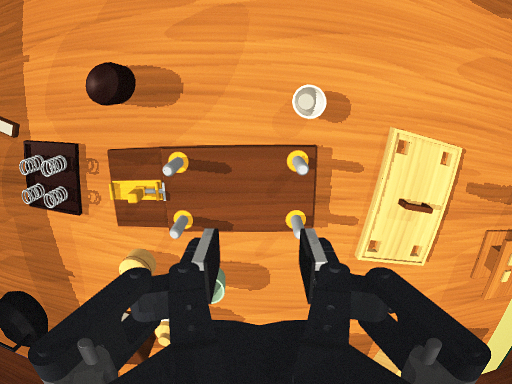

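Wrist view: rods at (175,160), (298,160), (180,225) and (295,222), springs at (30-55,165-197), deck at (410,195), lock knob near (152,190). Next I fit the rods.

```bash
cat > fit.py <<'E'
from h import *
def rods(cal,im,name,approx):
    """rod feet from yellow rings and tops from grey pixels, near approx feet (Nx2)"""
    hsv=cv2.cvtColor(im,cv2.COLOR_RGB2HSV); out=[]
    for p in approx:
        c=proj(cal,name,[*p,.026]); y0,x0=int(c[1]),int(c[0]); w=16
        a=hsv[y0-w:y0+w,x0-w:x0+w].astype(int)
        ym=((a[...,0]>18)&(a[...,0]<32)&(a[...,1]>150)&(a[...,2]>120)).astype(np.uint8)
        pts=cv2.findNonZero(ym); h=cv2.convexHull(pts); e=cv2.fitEllipse(h)[0]
        out.append(onz(cal,name,np.array(e)+[x0-w,y0-w],.027)[:2])
    return np.array(out)
def stand(P):
    """rigid fit of rods order (+x,+y),(+x,-y),(-x,+y),(-x,-y)"""
    L=np.array([[48,92],[48,-92],[-48,92],[-48,-92]])/1e3
    c=P.mean(0);H=L.T@(P-c);th=np.arctan2(H[0,1]-H[1,0],H[0,0]+H[1,1])
    R=np.array([[np.cos(th),-np.sin(th)],[np.sin(th),np.cos(th)]])
    return c,th,c+L@R.T,P-(c+L@R.T)
E
python3 - <<'E'
from fit import *
z=np.load("w1.npz");cal={k:z[k] for k in("mtx","R","t")};im=z["im"]
ap=np.array([[.534,.126],[.548,-.049],[.439,.118],[.453,-.058]])
for n,c,i in(("wrist",cal,im),("top",ctrl.get_calibration("top"),cv2.imread("pics/top0.png")[:,:,::-1].copy())):
    P=rods(c,i,n,ap);r=stand(P);print(n,P.round(4).tolist(),"c",r[0].round(4),"th",round(r[1],4),"\n",r[2].round(4).tolist(),"res",r[3].round(4).tolist())
hsv=cv2.cvtColor(im,cv2.COLOR_RGB2HSV)
cv2.imwrite("pics/w1c.png",cv2.resize(im[130:240,15:325,::-1],None,fx=2.58,fy=2.58,interpolation=cv2.INTER_CUBIC))
E
```

```text
wrist [[0.5388, 0.1303], [0.5521, -0.0521], [0.4432, 0.1231], [0.4569, -0.0587]] c [0.4977 0.0356] th 0.0738 
 [[0.5388, 0.1309], [0.5524, -0.0526], [0.4431, 0.1239], [0.4567, -0.0596]] res [[-0.0, -0.0006], [-0.0003, 0.0005], [0.0001, -0.0008], [0.0002, 0.0009]]Traceback (most recent call last):
  File "<stdin>", line 5, in <module>
  File "fit.py", line 9, in rods
    pts=cv2.findNonZero(ym); h=cv2.convexHull(pts); e=cv2.fitEllipse(h)[0]
                               ~~~~~~~~~~~~~~^^^^^
cv2.error: OpenCV(4.12.0) /io/opencv/modules/imgproc/src/convhull.cpp:143: error: (-215:Assertion failed) total >= 0 && (depth == CV_32F || depth == CV_32S) in function 'convexHull'
```

```bash
python3 shift.py '[[0,0,0,0,0,0.068],[-0.006,-0.0393,0.012,0,0,0],[-0.006,-0.0393,0.012,0,0,0],[-0.006,-0.0393,0.012,0,0,0],[-0.006,-0.0393,0.012,0,0,0],[-0.006,-0.0393,0.012,0,0,0],[-0.006,-0.0393,0.012,0,0,0],[-0.006,-0.0393,0.012,0,0,0],[-0.006,-0.0393,0.012,0,0,0],[-0.006,-0.0393,0.012,0,0,0]]'
python3 shift.py '[[-0.006,-0.0393,0.012,0,0,0],[0,0,0,0,0,0],[0,0,0,0,0,0]]'
python3 - <<'E'
from h import *
togo(.49,-.332,.2,np.pi/2)
c,im=snap("wrist"); np.savez("w2.npz",im=im,**c); cv2.imwrite("pics/w2.png",im[:,:,::-1])
E
```

```text
time: 2.78
tool_pos: [0.4876, -0.2907, 0.2157]
orientation: [-0.003, 3.141, -0.0]
wrist_force: [1.1, 0.2, 0.1]
opening: 0.497
grip_force: 0.0
time: 3.03
tool_pos: [0.4927, -0.3293, 0.2016]
orientation: [-0.001, -3.138, -0.004]
wrist_force: [-0.9, 0.7, 0.0]
opening: 0.497
grip_force: 0.0
d tool [ 0.0026 -0.0027  0.0016] rotvec tool [ 0.0028 -0.0036 -0.0004] t=3.03 q6=-2.25 F=[-0.9  0.7  0. ] open=0.497 grip=0.0 pos=[ 0.4927 -0.3293  0.2016]
```

View pics/w2.png

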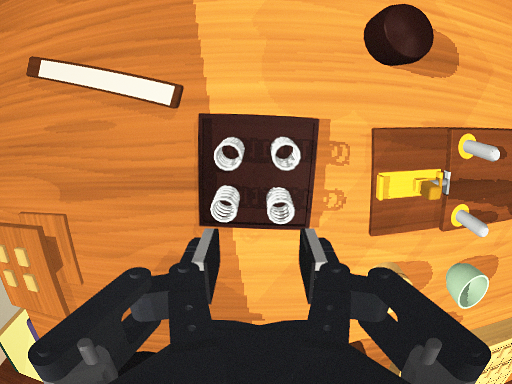

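Springs sit at (229,153), (286,153), (225,204) and (280,205).

```bash
python3 - <<'E'
from h import *
z=np.load("w2.npz");cal={k:z[k] for k in("mtx","R","t")};im=z["im"]
hsv=cv2.cvtColor(im,cv2.COLOR_RGB2HSV)
m=(hsv[...,1]<70)&(hsv[...,2]>110);m[:115]=0;m[228:]=0;m[:,:202]=0;m[:,312:]=0
m=cv2.morphologyEx(m.astype(np.uint8),cv2.MORPH_CLOSE,np.ones((5,5)))
for c,s in blobs(m,150):
    q=m[s[1]:s[1]+s[3],s[0]:s[0]+s[2]]; h=cv2.convexHull(cv2.findNonZero(q)); mo=cv2.moments(h); e=np.array([mo["m10"]/mo["m00"],mo["m01"]/mo["m00"]])+s[:2]
    X=onz(cal,"wrist",e,.032); print(s,e.round(1),X.round(4))
    k=[proj(cal,"wrist",[X[0]+.0145*np.cos(a),X[1]+.0145*np.sin(a),zz]) for a in np.arange(0,6.28,.2) for zz in(.005,.055)];k=np.array(k);print("  model bbox",k.min(0).round(1),k.max(0).round(1),"obs",s[:2],s[:2]+s[2:4])
togo(.5,-.3,.1)
E
```

```text
[214 137  31  34 644] [229.  153.6] [ 0.4741 -0.3608  0.032 ]
  model bbox [212.4 137.1] [243.8 171.9] obs [214 137] [245 171]
[271 137  30  34 629] [284.9 153.6] [ 0.4743 -0.3014  0.032 ]
  model bbox [270.3 137. ] [301.4 171.9] obs [271 137] [301 171]
[210 185  30  38 846] [225.  203.7] [ 0.5306 -0.3669  0.032 ]
  model bbox [209.  184.6] [239.4 223.9] obs [210 185] [240 223]
[266 187  29  37 853] [279.5 205.4] [ 0.5327 -0.3061  0.032 ]
  model bbox [266.  186.1] [294.9 225.7] obs [266 187] [295 224]
d tool [-0.0069  0.0281  0.1031] t=3.08 q6=-2.25 F=[0.7 0.6 0.4] open=0.501 grip=0.0 pos=[ 0.4933 -0.3283  0.2031]
```

```bash
python3 shift.py '[[-0.0197,0.011,0.02,0,0,0],[-0.0197,0.011,0.02,0,0,0],[0,0,0.035,0,0,0],[0,0,0.035,0,0,0],[0,0,0.02,0,0,0],[0,0,0,0,0,0],[0,0,0,0,0,0],[0,0,0,0,0,0]]'
python3 -c "
from h import *
togo(.5327,-.3061,.02,np.pi/2)"
```

```text
time: 3.75
tool_pos: [0.5346, -0.3061, 0.0773]
orientation: [-0.007, 3.138, -0.003]
wrist_force: [-0.1, -0.1, 0.2]
opening: 0.503
grip_force: 0.0
d tool [0.0021 0.0002 0.0573] rotvec tool [-0.0021  0.0032  0.0048] t=3.75 q6=-2.18 F=[-0.1 -0.1  0.2] open=0.503 grip=0.0 pos=[ 0.5346 -0.3061  0.0773]
```

```bash
python3 shift.py '[[0.002,0,0.027,-0.002,0.003,0.005],[0,0,0.028,0,0,0],[0,0,0.002,0,0,0],[0,0,0,0,0,0],[0,0,0,0,0,0]]'; python3 shift.py '[[0,0,0,0,0,0],[0,0,0,0,0,0],[0,0,0,0,0,0],[0,0,0,0,0,0],[0,0,0,0,0,0],[0,0,0,0,0,0]]' 0.0
python3 -c "
from h import *
togo(.5524,-.0526,.15,np.pi/2)"
```

```text
time: 4.17
tool_pos: [0.5323, -0.3069, 0.02]
orientation: [-0.001, -3.141, -0.0]
wrist_force: [0.3, -0.1, 0.3]
opening: 0.5
grip_force: 0.0
time: 4.67
tool_pos: [0.5328, -0.3073, 0.0205]
orientation: [0.001, 3.141, -0.001]
wrist_force: [-1.4, 0.6, 6.4]
opening: 0.322
grip_force: 58.6
d tool [-0.0195  0.2546 -0.1296] rotvec tool [-0.0006  0.0008 -0.0009] t=4.67 q6=-2.18 F=[-1.4  0.6  6.4] open=0.322 grip=58.6 pos=[ 0.5328 -0.3073  0.0205]
```

```bash
python3 shift.py '[[0,0,-0.04,0,0,0],[0,0,-0.04,0,0,0],[0,0,-0.04,0,0,0],[-0.003,0.0385,-0.002,0,0,0],[-0.003,0.0385,-0.002,0,0,0],[-0.003,0.0385,-0.002,0,0,0],[-0.003,0.0385,-0.002,0,0,0],[-0.003,0.0385,-0.002,0,0,0]]'
python3 shift.py '[[-0.0025,0.0385,0,0,0,0],[-0.0015,0.0240,0,0,0,0],[0,0,0,0,0,0],[0,0,0,0,0,0],[0,0,0,0,0,0]]'
python3 - <<'E'
from h import *
togo(.5524,-.0526,.13,np.pi/2)
c,im=snap("wrist"); np.savez("w3.npz",im=im,**c); cv2.imwrite("pics/w3.png",im[:,:,::-1])
E
```

```text
time: 5.33
tool_pos: [0.547, -0.1124, 0.1497]
orientation: [-0.002, -3.141, -0.002]
wrist_force: [-0.3, 0.3, -0.4]
opening: 0.324
grip_force: 59.2
time: 5.75
tool_pos: [0.5511, -0.0517, 0.149]
orientation: [-0.0, -3.14, -0.002]
wrist_force: [-0.4, 0.1, -1.2]
opening: 0.323
grip_force: 59.2
d tool [-0.0013 -0.0009  0.019 ] rotvec tool [ 0.0012 -0.0012 -0.0003] t=5.75 q6=-1.76 F=[-0.4  0.1 -1.2] open=0.323 grip=59.2 pos=[ 0.5511 -0.0517  0.149 ]
```

View pics/w3.png

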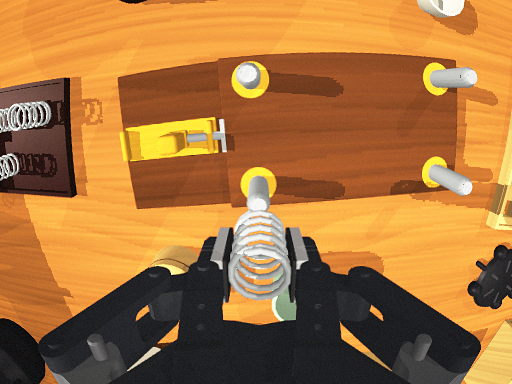

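```bash
python3 - <<'E'
from fit import *
z=np.load("w3.npz");cal={k:z[k] for k in("mtx","R","t")};im=z["im"]
ap=np.array([[.5388,.1309],[.5524,-.0526],[.4431,.1239],[.4567,-.0596]])
P=rods(cal,im,"wrist",ap);r=stand(P);print(P.round(4).tolist(),r[0].round(4),round(r[1],4),r[2].round(4).tolist(),r[3].round(4).tolist())
E
python3 shift.py '[[-0.0013,-0.0009,0.02,0,0,0],[0,0,0.02,0,0,0],[0,0,0.01,0,0,0],[0,0,0.01,0,0,0],[0,0,0,0,0,0],[0,0,0,0,0,0]]'
```

```text
[[0.5395, 0.1289], [0.5528, -0.0526], [0.4447, 0.122], [0.4579, -0.0595]] [0.4987 0.0347] 0.0729 [[0.5399, 0.13], [0.5533, -0.0535], [0.4441, 0.123], [0.4575, -0.0605]] [[-0.0004, -0.001], [-0.0005, 0.0009], [0.0005, -0.0009], [0.0004, 0.001]]
time: 6.3
tool_pos: [0.5518, -0.0527, 0.0874]
orientation: [-0.003, -3.139, -0.003]
wrist_force: [2.0, -0.6, -1.6]
opening: 0.32
grip_force: 59.4
```

```bash
python3 shift.py '[[-0.0005,0,0.012,0,0,0],[0,0,0.012,0,0,0],[0,0,0.011,0,0,0],[0,0,0.008,0,0,0],[0,0,0.002,0,0,0],[0,0,0,0,0,0],[0,0,0,0,0,0]]'
```

```text
time: 6.88
tool_pos: [0.5519, -0.0519, 0.0423]
orientation: [-0.001, -3.138, -0.003]
wrist_force: [2.3, 0.4, -1.9]
opening: 0.321
grip_force: 59.7
```

```bash
python3 shift.py '[[0,0,0,0,0,0],[0,0,0,0,0,0],[0,0,0,0,0,0],[0,0,0,0,0,0],[0,0,-0.035,0,0,0],[0,0,-0.035,0,0,0],[0,0,-0.035,0,0,0]]' 0.5
python3 - <<'E'
from h import *
togo(.4743,-.3014,.1,np.pi/2)
cv2.imwrite("pics/w4.png",ctrl.camera("wrist")[:,:,::-1])
E
```

```text
time: 7.47
tool_pos: [0.5513, -0.052, 0.1482]
orientation: [-0.001, -3.136, -0.004]
wrist_force: [0.9, -0.8, 0.1]
opening: 0.498
grip_force: 0.0
d tool [ 0.0765 -0.2496  0.048 ] rotvec tool [ 0.0024 -0.0054 -0.0008] t=7.47 q6=-1.76 F=[ 0.9 -0.8  0.1] open=0.498 grip=0.0 pos=[ 0.5513 -0.052   0.1482]
```

View pics/w4.png

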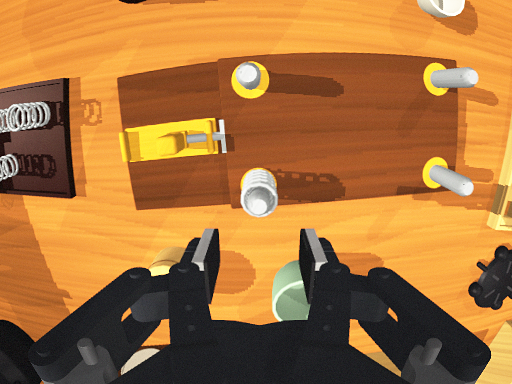

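The spring is seated on rod 2, at (258,192) in the wrist view. Now the next spring.

```bash
python3 shift.py '[[0.0109,-0.0357,0.006,0.002,-0.005,0],[0.0109,-0.0357,0.006,0,0,0],[0.0109,-0.0357,0.006,0,0,0],[0.0109,-0.0357,0.006,0,0,0],[0.0109,-0.0357,0.006,0,0,0],[0.0109,-0.0357,0.006,0,0,0],[0.0109,-0.0357,0.006,0,0,0],[0,0,0.02,0,0,0],[0,0,0,0,0,0],[0,0,0,0,0,0]]'
python3 -c "
from h import *
togo(.4743,-.3014,.02,np.pi/2)"
```

```text
time: 8.35
tool_pos: [0.4746, -0.3013, 0.0842]
orientation: [-0.003, -3.141, -0.004]
wrist_force: [0.3, -0.5, 0.2]
opening: 0.501
grip_force: 0.0
d tool [ 0.0003 -0.0002  0.0642] rotvec tool [ 0.0024 -0.0006 -0.0019] t=8.35 q6=-2.23 F=[ 0.3 -0.5  0.2] open=0.501 grip=0.0 pos=[ 0.4746 -0.3013  0.0842]
```

```bash
python3 shift.py '[[0,0,0.032,0.002,0,0],[0,0,0.032,0,0,0],[0,0,0,0,0,0],[0,0,0,0,0,0]]'; python3 shift.py '[[0,0,0,0,0,0],[0,0,0,0,0,0],[0,0,0,0,0,0],[0,0,0,0,0,0],[0,0,0,0,0,0],[0,0,-0.04,0,0,0],[0,0,-0.04,0,0,0],[0,0,-0.04,0,0,0]]' 0.0
python3 shift.py '[[0.0025,0.0345,0,0,0,0],[0.0025,0.0345,0,0,0,0],[0.0025,0.0345,0,0,0,0],[0.0025,0.0345,0,0,0,0],[0.0025,0.0345,0,0,0,0],[0.0025,0.0345,0,0,0,0],[0.0025,0.0345,0,0,0,0],[0,0,0,0,0,0],[0,0,0,0,0,0]]'
python3 -c "
from h import *
togo(.4572,-.0600,.0875,np.pi/2)"
```

```text
time: 8.68
tool_pos: [0.4752, -0.2999, 0.0207]
orientation: [0.001, -3.14, -0.001]
wrist_force: [-0.0, -0.2, -0.1]
opening: 0.497
grip_force: 0.0
time: 9.35
tool_pos: [0.4752, -0.3014, 0.143]
orientation: [0.001, 3.141, -0.002]
wrist_force: [1.2, -0.9, 0.0]
opening: 0.325
grip_force: 59.3
time: 10.1
tool_pos: [0.4587, -0.0589, 0.1419]
orientation: [-0.004, 3.138, -0.004]
wrist_force: [0.3, -0.9, -0.1]
opening: 0.321
grip_force: 59.4
d tool [ 0.0017 -0.0009  0.0544] rotvec tool [-0.0024  0.0034  0.0027] t=10.10 q6=-1.81 F=[ 0.3 -0.9 -0.1] open=0.321 grip=59.4 pos=[ 0.4587 -0.0589  0.1419]
```

```bash
python3 shift.py '[[0.0008,-0.001,0.02,-0.002,0.003,0.003],[0,0,0.014,0,0,0],[0,0,0.01,0,0,0],[0,0,0.01,0,0,0],[0,0,0,0,0,0]]';python3 shift.py '[[0,0,0.012,0,0,0],[0,0,0.012,0,0,0],[0,0,0.012,0,0,0],[0,0,0.008,0,0,0],[0,0,0.001,0,0,0],[0,0,0,0,0,0],[0,0,0,0,0,0]]'
```

```text
time: 10.52
tool_pos: [0.4597, -0.0616, 0.087]
orientation: [0.008, 3.138, 0.002]
wrist_force: [11.0, 5.4, -8.6]
opening: 0.32
grip_force: 59.5
time: 11.1
tool_pos: [0.4613, -0.062, 0.0443]
orientation: [0.008, 3.135, 0.001]
wrist_force: [8.5, 6.2, 3.4]
opening: 0.316
grip_force: 59.7
```

```bash
python3 shift.py '[[0,0,0,0,0,0],[0,0,0,0,0,0],[0,0,0,0,0,0],[0,0,0,0,0,0],[0,0,-0.035,0,0,0],[0,0,-0.035,0,0,0],[0,0,-0.035,0,0,0],[0,0,0,0,0,0]]' 0.5
python3 - <<'E'
from h import *
togo(.531,-.3668,.08,np.pi/2)
im=ctrl.camera("wrist")
cv2.imwrite("pics/w5.png",im[40:300,100:500,::-1])
E
```

```text
time: 11.77
tool_pos: [0.4618, -0.0627, 0.1547]
orientation: [0.006, 3.132, -0.004]
wrist_force: [0.6, -0.0, 0.6]
opening: 0.498
grip_force: 0.0
d tool [-0.0697 -0.3036  0.0762] rotvec tool [-0.0028  0.0095 -0.004 ] t=11.77 q6=-1.81 F=[ 0.6 -0.   0.6] open=0.498 grip=0.0 pos=[ 0.4618 -0.0627  0.1547]
```

View pics/w5.png

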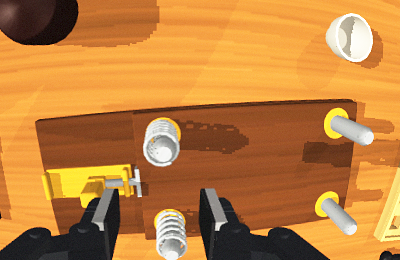

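Both springs are seated. Next is spring C, to go on rod 1.

```bash
python3 shift.py '[[0,0,0,-0.003,0.0095,-0.004],[-0.0087,-0.038,0.004,0,0,0],[-0.0087,-0.038,0.004,0,0,0],[-0.0087,-0.038,0.004,0,0,0],[-0.0087,-0.038,0.004,0,0,0],[-0.0087,-0.038,0.004,0,0,0],[-0.0087,-0.038,0.004,0,0,0],[-0.0087,-0.038,0.004,0,0,0],[-0.0087,-0.038,0.004,0,0,0]]'
python3 shift.py '[[0,0,0.02,0,0,0],[0,0,0.02,0,0,0],[0,0,0,0,0,0],[0,0,0,0,0,0]]'
python3 -c "
from h import *
togo(.531,-.3668,.02,np.pi/2)"
```

```text
time: 12.57
tool_pos: [0.5258, -0.3664, 0.1102]
orientation: [0.0, -3.128, -0.009]
wrist_force: [1.1, 0.1, 0.1]
opening: 0.5
grip_force: 0.0
time: 12.9
tool_pos: [0.5243, -0.3635, 0.0696]
orientation: [-0.0, -3.125, -0.012]
wrist_force: [-0.6, 0.6, 0.6]
opening: 0.503
grip_force: 0.0
d tool [-0.0076 -0.0037  0.0495] rotvec tool [ 0.0077 -0.0163 -0.    ] t=12.90 q6=-2.25 F=[-0.6  0.6  0.6] open=0.503 grip=0.0 pos=[ 0.5243 -0.3635  0.0696]
```

```bash
python3 shift.py '[[-0.0075,-0.0035,0.005,0.006,-0.014,0],[0,0,0,0,0,0],[0,0,0,0,0,0]]'
python3 -c "
from h import *
togo(.531,-.3668,.02,np.pi/2)"
```

```text
time: 13.15
tool_pos: [0.5349, -0.3687, 0.0694]
orientation: [-0.001, 3.137, -0.006]
wrist_force: [0.7, 0.1, 0.4]
opening: 0.502
grip_force: 0.0
d tool [0.0041 0.0021 0.0493] rotvec tool [-0.0041  0.0049  0.0009] t=13.15 q6=-2.25 F=[0.7 0.1 0.4] open=0.502 grip=0.0 pos=[ 0.5349 -0.3687  0.0694]
```

```bash
python3 shift.py '[[0.003,0.0015,0.02,-0.002,0.0025,0],[0,0,0,0,0,0],[0,0,0,0,0,0]]'
python3 -c "
from h import *
togo(.531,-.3668,.02,np.pi/2)"
```

```text
time: 13.4
tool_pos: [0.5305, -0.3664, 0.0479]
orientation: [0.001, -3.141, -0.0]
wrist_force: [-0.2, -0.9, 0.2]
opening: 0.498
grip_force: 0.0
d tool [-0.0005 -0.0004  0.0279] rotvec tool [ 0.0002 -0.0005  0.0006] t=13.40 q6=-2.26 F=[-0.2 -0.9  0.2] open=0.498 grip=0.0 pos=[ 0.5305 -0.3664  0.0479]
```

```bash
python3 shift.py '[[0,0,0.014,0,0,0],[0,0,0.014,0,0,0],[0,0,0,0,0,0]]'; python3 shift.py '[[0,0,0,0,0,0],[0,0,0,0,0,0],[0,0,0,0,0,0],[0,0,0,0,0,0],[0,0,0,0,0,0],[0,0,-0.04,0,0,0],[0,0,-0.04,0,0,0],[0,0,-0.04,0,0,0],[0,0,-0.01,0,0,0]]' 0.0
python3 shift.py '[[-0.0007,0.0382,0,0,0,0],[-0.0007,0.0382,0,0,0,0],[-0.0007,0.0382,0,0,0,0],[-0.0007,0.0382,0,0,0,0],[-0.0007,0.0382,0,0,0,0],[-0.0007,0.0382,0,0,0,0],[-0.0007,0.0382,0,0,0,0],[-0.0007,0.0382,0,0,0,0],[-0.0007,0.0382,0,0,0,0],[-0.0007,0.0382,0,0,0,0]]'
python3 shift.py '[[-0.0007,0.0382,0,0,0,0],[-0.0007,0.0382,0,0,0,0],[-0.0007,0.0382,0,0,0,0],[0,0,0,0,0,0],[0,0,0,0,0,0],[0,0,0,0,0,0]]'
python3 - <<'E'
from fit import *
togo(.5399,.1303,.0875,np.pi/2)
cal,im=snap("wrist")
ap=np.array([[.5395,.1304],[.4438,.1235]])
try: print(rods(cal,im,"wrist",ap).round(4))
except Exception as e: print(e)
E
```

```text
time: 13.65
tool_pos: [0.5295, -0.3657, 0.0167]
orientation: [0.0, -3.139, -0.003]
wrist_force: [-0.1, -0.0, 0.1]
opening: 0.499
grip_force: 0.0
time: 14.4
tool_pos: [0.5342, -0.3696, 0.1594]
orientation: [-0.0, 3.132, -0.013]
wrist_force: [0.9, -0.8, 0.8]
opening: 0.329
grip_force: 59.2
time: 15.23
tool_pos: [0.538, 0.0167, 0.1505]
orientation: [-0.0, 3.139, -0.002]
wrist_force: [0.9, 0.2, -1.3]
opening: 0.331
grip_force: 59.3
time: 15.73
tool_pos: [0.5401, 0.1294, 0.15]
orientation: [-0.002, 3.14, -0.002]
wrist_force: [0.3, 0.3, 0.4]
opening: 0.33
grip_force: 59.4
d tool [0.0003 0.0009 0.0625] rotvec tool [-0.0014  0.0014  0.0012] t=15.73 q6=-1.43 F=[0.3 0.3 0.4] open=0.330 grip=59.4 pos=[0.5401 0.1294 0.15  ]
[[0.5387 0.1309]
 [0.4443 0.1239]]
```

```bash
python3 shift.py '[[0.001,0.001,0.025,0,0,0],[0,0,0.018,0,0,0],[0,0,0.01,0,0,0],[0,0,0.01,0,0,0],[0,0,0,0,0,0]]';python3 -c "
from h import *
togo(.5393,.1305,.039,np.pi/2)"
```

```text
time: 16.2
tool_pos: [0.5383, 0.1295, 0.0849]
orientation: [-0.002, -3.14, 0.002]
wrist_force: [0.7, -0.3, -1.0]
opening: 0.326
grip_force: 59.3
d tool [-0.0011  0.0011  0.0459] rotvec tool [-0.0012 -0.0014 -0.0013] t=16.20 q6=-1.43 F=[ 0.7 -0.3 -1. ] open=0.326 grip=59.3 pos=[0.5383 0.1295 0.0849]
```

```bash
python3 shift.py '[[-0.0005,0.0005,0.012,0,0,0],[0,0,0.012,0,0,0],[0,0,0.012,0,0,0],[0,0,0.007,0,0,0],[0,0,0.001,0,0,0],[0,0,0,0,0,0]]';python3 shift.py '[[0,0,0,0,0,0],[0,0,0,0,0,0],[0,0,0,0,0,0],[0,0,0,0,0,0],[0,0,-0.035,0,0,0],[0,0,-0.035,0,0,0],[0,0,-0.035,0,0,0],[0,0,0,0,0,0]]' 0.5
python3 -c "
from h import *
togo(.4748,-.3603,.08,np.pi/2)"
```

```text
time: 16.7
tool_pos: [0.5389, 0.1309, 0.0418]
orientation: [0.001, -3.141, 0.002]
wrist_force: [-0.5, -0.3, 0.3]
opening: 0.327
grip_force: 59.4
time: 17.37
tool_pos: [0.5443, 0.1318, 0.1569]
orientation: [-0.001, 3.128, 0.001]
wrist_force: [1.5, -0.1, 0.7]
opening: 0.498
grip_force: 0.0
d tool [ 0.0707 -0.4922  0.0755] rotvec tool [0.0009 0.0138 0.0003] t=17.37 q6=-1.42 F=[ 1.5 -0.1  0.7] open=0.498 grip=0.0 pos=[0.5443 0.1318 0.1569]
```

```bash
python3 shift.py '[[0.0049,-0.0378,0.003,0,0,0],[0.0049,-0.0378,0.003,0,0,0],[0.0049,-0.0378,0.003,0,0,0],[0.0049,-0.0378,0.003,0,0,0],[0.0049,-0.0378,0.003,0,0,0],[0.0049,-0.0378,0.003,0,0,0],[0.0049,-0.0378,0.003,0,0,0],[0.0049,-0.0378,0.003,0,0,0],[0.0049,-0.0378,0.003,0,0,0],[0.0049,-0.0378,0.003,0,0,0]]'
python3 shift.py '[[0.0049,-0.0378,0.003,0,0,0],[0.0049,-0.0378,0.003,0,0,0],[0.0049,-0.0378,0.003,0,0,0],[0,0,0.02,0,0,0],[0,0,0.015,0,0,0],[0,0,0,0,0,0],[0,0,0,0,0,0],[0,0,0,0,0,0]]'
python3 -c "
from h import *
togo(.4748,-.3603,.02,np.pi/2)"
```

```text
time: 18.2
tool_pos: [0.4903, -0.249, 0.1184]
orientation: [-0.0, 3.14, -0.002]
wrist_force: [0.5, -0.0, 0.8]
opening: 0.497
grip_force: 0.0
time: 18.87
tool_pos: [0.4765, -0.3604, 0.0752]
orientation: [-0.001, 3.14, -0.002]
wrist_force: [-0.0, 0.3, 0.4]
opening: 0.501
grip_force: 0.0
d tool [0.0018 0.0002 0.0552] rotvec tool [-0.0015  0.0017  0.0007] t=18.87 q6=-2.30 F=[-0.   0.3  0.4] open=0.501 grip=0.0 pos=[ 0.4765 -0.3604  0.0752]
```

```bash
python3 shift.py '[[0.0015,0,0.028,0,0,0],[0,0,0.028,0,0,0],[0,0,0,0,0,0],[0,0,0,0,0,0]]'; python3 shift.py '[[0,0,0,0,0,0],[0,0,0,0,0,0],[0,0,0,0,0,0],[0,0,0,0,0,0],[0,0,0,0,0,0],[0,0,-0.04,0,0,0],[0,0,-0.04,0,0,0],[0,0,-0.04,0,0,0],[0,0,-0.01,0,0,0]]' 0.0
python3 shift.py '[[0.0024,0.0372,0,0,0,0],[0.0024,0.0372,0,0,0,0],[0.0024,0.0372,0,0,0,0],[0.0024,0.0372,0,0,0,0],[0.0024,0.0372,0,0,0,0],[0.0024,0.0372,0,0,0,0],[0.0024,0.0372,0,0,0,0],[0.0024,0.0372,0,0,0,0],[0.0024,0.0372,0,0,0,0],[0.0024,0.0372,0,0,0,0]]'
python3 shift.py '[[0.0024,0.0372,0,0,0,0],[0.0024,0.0372,0,0,0,0],[0.0024,0.0372,0,0,0,0],[0,0,0,0,0,0],[0,0,0,0,0,0],[0,0,0,0,0,0]]'
python3 - <<'E'
from fit import *
togo(.4441,.1235,.0875,np.pi/2)
cal,im=snap("wrist")
E
```

```text
time: 19.2
tool_pos: [0.4741, -0.3594, 0.018]
orientation: [0.002, -3.141, -0.001]
wrist_force: [-0.7, 0.1, 1.6]
opening: 0.505
grip_force: 0.0
time: 19.95
tool_pos: [0.4776, -0.3632, 0.1574]
orientation: [-0.0, 3.132, -0.014]
wrist_force: [0.9, -0.7, 0.9]
opening: 0.315
grip_force: 59.1
time: 20.78
tool_pos: [0.4504, 0.0132, 0.1488]
orientation: [0.0, 3.139, -0.002]
wrist_force: [0.7, 0.4, -0.4]
opening: 0.319
grip_force: 59.3
time: 21.28
tool_pos: [0.4434, 0.1232, 0.1482]
orientation: [-0.002, 3.14, -0.002]
wrist_force: [0.1, -0.1, 0.2]
opening: 0.322
grip_force: 59.4
d tool [-0.0006  0.0004  0.0607] rotvec tool [-0.0014  0.0019  0.0015] t=21.28 q6=-1.41 F=[ 0.1 -0.1  0.2] open=0.322 grip=59.4 pos=[0.4434 0.1232 0.1482]
```

```bash
python3 shift.py '[[-0.0004,0.0003,0.025,0,0,0],[0,0,0.018,0,0,0],[0,0,0.01,0,0,0],[0,0,0.01,0,0,0],[0,0,0,0,0,0]]';python3 shift.py '[[0,0,0.012,0,0,0],[0,0,0.012,0,0,0],[0,0,0.012,0,0,0],[0,0,0.007,0,0,0],[0,0,0.001,0,0,0],[0,0,0,0,0,0]]'
```

```text
time: 21.75
tool_pos: [0.4445, 0.1227, 0.0837]
orientation: [0.003, 3.139, -0.001]
wrist_force: [6.9, 2.6, -7.4]
opening: 0.318
grip_force: 59.5
time: 22.25
tool_pos: [0.445, 0.1229, 0.0418]
orientation: [0.001, 3.139, -0.002]
wrist_force: [3.0, 0.9, 2.6]
opening: 0.32
grip_force: 60.9
```

```bash
python3 shift.py '[[0,0,0,0,0,0],[0,0,0,0,0,0],[0,0,0,0,0,0],[0,0,0,0,0,0],[0,0,-0.035,0,0,0],[0,0,-0.04,0,0,0],[0,0,-0.04,0,0,0],[0,0.01,-0.04,0,0,0],[0,0.01,-0.04,0,0,0],[0,0.01,-0.03,0,0,0]]' 0.5;python3 shift.py '[[0,0.02,-0.02,0,0,0],[0,0.02,0,0,0,0],[0,0,0,0,0,0],[0,0,0,0,0,0]]'
python3 - <<'E'
from h import *
togo(.5,.3,.2)
c,im=snap("wrist"); np.savez("w6.npz",im=im,**c); cv2.imwrite("pics/w6.png",im[:,:,::-1])
E
```

```text
time: 23.08
tool_pos: [0.4438, 0.1539, 0.2695]
orientation: [0.0, 3.138, -0.001]
wrist_force: [0.8, -0.8, 0.2]
opening: 0.497
grip_force: 0.0
time: 23.42
tool_pos: [0.4431, 0.1941, 0.2854]
orientation: [-0.003, 3.141, -0.002]
wrist_force: [-0.1, 0.1, -0.4]
opening: 0.497
grip_force: 0.0
d tool [-0.0571  0.1059  0.0852] t=23.42 q6=-1.26 F=[-0.1  0.1 -0.4] open=0.497 grip=0.0 pos=[0.4431 0.1941 0.2854]
```

View pics/w6.png

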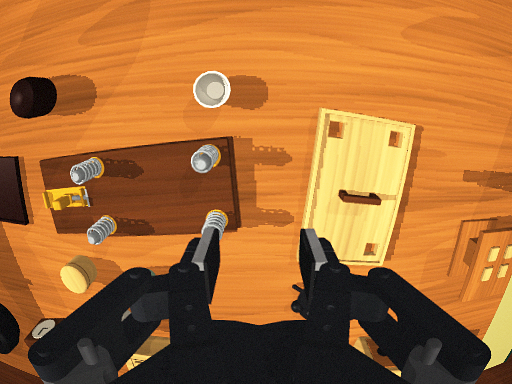

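All four springs are seated. The deck shows its pull at (360,197). I'll go over it for a closer measurement.

```bash
python3 shift.py '[[-0.0117,0.0357,0.017,0,0,0],[-0.0117,0.0357,0.017,0,0,0],[-0.0117,0.0357,0.017,0,0,0],[-0.0117,0.0357,0.017,0,0,0],[0,0,0,0,0,0],[0,0,0,0,0,0]]'
cat > dk.py <<'E'
from h import *
import sys
togo(.5,.337,.2,np.pi/2)
c,im=snap("wrist"); np.savez(sys.argv[1]+".npz",im=im,**c); cv2.imwrite(f"pics/{sys.argv[1]}.png",im[:,:,::-1])
E
python3 dk.py w7
```

```text
time: 23.97
tool_pos: [0.4887, 0.3358, 0.2128]
orientation: [0.003, -3.136, 0.008]
wrist_force: [-0.2, -0.2, 0.2]
opening: 0.503
grip_force: 0.0
d tool [-0.0114  0.0012  0.0128] rotvec tool [-0.0054 -0.006   0.0017] t=23.97 q6=-1.06 F=[-0.2 -0.2  0.2] open=0.503 grip=0.0 pos=[0.4887 0.3358 0.2128]
```

View pics/w7.png

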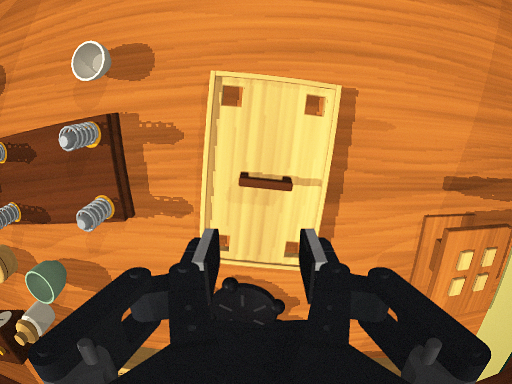

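The deck's long side lies along world x and its bar is at (266,182), so it must be turned by about 90°. Measuring it now.

```bash
python3 - <<'E'
from h import *
z=np.load("w7.npz");cal={k:z[k] for k in("mtx","R","t")};im=z["im"]
hsv=cv2.cvtColor(im,cv2.COLOR_RGB2HSV)
m=(hsv[...,2]<110);m[:165]=0;m[200:]=0;m[:,:230]=0;m[:,302:]=0
for c,s in blobs(m,60):
    pts=np.argwhere(m)[:,::-1]; print(s,c)
P=np.array([onz(cal,"wrist",p,.042)[:2] for p in pts]); 
r=cv2.minAreaRect((P*1000).astype(np.float32));print("bar rect mm",r)
# holes
for (x,y) in((231,96),(315,104),(223,242),(292,249)):
    w=14;a=hsv[y-w:y+w,x-w:x+w].astype(int); mm=(a[...,2]<170)
    n,l,s,c=cv2.connectedComponentsWithStats(mm.astype(np.uint8)); k=1+np.argmax(s[1:,4]); 
    print("hole",s[k],onz(cal,"wrist",c[k]+[x-w,y-w],.012).round(4))
E
```

```text
[240 172  52  19 230] [266.97391304 179.18695652]
bar rect mm ((500.6544189453125, 342.19732666015625), (57.30029296875, 15.304238319396973), 83.42414855957031)
hole [  4   4  18  20 306] [0.4072 0.3014 0.012 ]
hole [  5   5  14  17 151] [0.4135 0.3962 0.012 ]
hole [  0   0  20  28 384] [0.5911 0.2791 0.012 ]
hole [  6   0  22  28 354] [0.6008 0.3842 0.012 ]
```

```bash
python3 shift.py '[[-0.013,0.006,0.01,0,0,0],[0,0,0.01,0,0,0.12],[0,0,0.01,0,0,0.12],[0,0,0.01,0,0,0.12],[0,0,0.01,0,0,0.12],[0,0,0.01,0,0,0.12],[0,0,0.01,0,0,0.12],[0,0,0.01,0,0,0.12],[0,0,0.01,0,0,0.12]]'
python3 shift.py '[[0,0,0,0,0,0.12],[0,0,0,0,0,0.12],[0,0,0,0,0,0.12],[0,0,0,0,0,0.12],[0,0,0,0,0,0.12],[0,0,0,0,0,0.126],[0,0,0,0,0,0],[0,0,0,0,0,0],[0,0,0,0,0,0]]'
python3 -c "
from h import *
togo(.5025,.342,.02,-.115)"
```

```text
time: 24.77
tool_pos: [0.5044, 0.3407, 0.1293]
orientation: [1.46, 2.778, 0.003]
wrist_force: [0.4, -0.5, -0.1]
opening: 0.498
grip_force: 0.0
time: 25.52
tool_pos: [0.5039, 0.3415, 0.1287]
orientation: [2.34, 2.094, 0.003]
wrist_force: [0.2, -0.7, -0.5]
opening: 0.501
grip_force: 0.0
d tool [ 0.0003 -0.0017  0.1087] rotvec tool [0.0025 0.0001 0.0043] t=25.52 q6=0.62 F=[ 0.2 -0.7 -0.5] open=0.501 grip=0.0 pos=[0.5039 0.3415 0.1287]
```

```bash
python3 shift.py '[[0,-0.0015,0.03,0,0,0.004],[0,0,0.03,0,0,0],[0,0,0.03,0,0,0],[0,0,0.018,0,0,0],[0,0,0,0,0,0],[0,0,0,0,0,0]]'; python3 shift.py '[[0,0,0,0,0,0],[0,0,0,0,0,0],[0,0,0,0,0,0],[0,0,0,0,0,0],[0,0,0,0,0,0],[0,0,0,0,0,0],[0,0,0,0,0,0]]' 0.0
python3 -c "
from h import *
togo(.5025,.342,.16,-.115)"
```

```text
time: 26.02
tool_pos: [0.5011, 0.3416, 0.0188]
orientation: [2.346, 2.088, -0.004]
wrist_force: [-0.1, -0.8, 0.0]
opening: 0.507
grip_force: 0.0
time: 26.6
tool_pos: [0.5038, 0.3433, 0.0223]
orientation: [2.346, 2.086, 0.007]
wrist_force: [0.5, -1.1, 7.1]
opening: 0.101
grip_force: 59.9
d tool [-0.0013 -0.0005 -0.1377] rotvec tool [ 0.0047 -0.0016 -0.0025] t=26.60 q6=0.63 F=[ 0.5 -1.1  7.1] open=0.101 grip=59.9 pos=[0.5038 0.3433 0.0223]
```

```bash
python3 shift.py '[[0,0,-0.01,0,0,0],[0,0,-0.02,0,0,0],[0,0,-0.03,0,0,0],[0,0,-0.03,0,0,0],[0,0,-0.03,0,0,0],[0,0,-0.03,0,0,0],[0,0,0,0,0,0],[0,0,0,0,0,0]]'; python3 shift.py '[[0,0,0,0,0,0.12],[0,0,0,0,0,0.12],[0,0,0,0,0,0.12],[0,0,0,0,0,0.12],[0,0,0,0,0,0.12],[0,0,0,0,0,0.12],[0,0,0,0,0,0.12],[0,0,0,0,0,0.12],[0,0,0,0,0,0.12],[0,0,0,0,0,0.12]]'; python3 shift.py '[[0,0,0,0,0,0.12],[0,0,0,0,0,0.06],[0,0,0,0,0,0],[0,0,0,0,0,0],[0,0,0,0,0,0]]'
python3 - <<'E'
from h import *
togo(.4985,.0350,.17,-1.498)
c,im=snap("wrist"); np.savez("w8.npz",im=im,**c); cv2.imwrite("pics/w8.png",im[:,:,::-1])
E
```

```text
time: 27.27
tool_pos: [0.5032, 0.3434, 0.1728]
orientation: [2.346, 2.085, 0.008]
wrist_force: [0.7, -0.7, -4.2]
opening: 0.103
grip_force: 58.8
time: 28.1
tool_pos: [0.5004, 0.3417, 0.1668]
orientation: [3.115, 0.387, -0.005]
wrist_force: [1.0, 0.4, -3.6]
opening: 0.106
grip_force: 58.8
time: 28.52
tool_pos: [0.5011, 0.3421, 0.1682]
orientation: [3.137, 0.118, -0.002]
wrist_force: [-0.2, -0.4, -3.9]
opening: 0.1
grip_force: 58.8
d tool [-0.0257  0.306  -0.0011] rotvec tool [0.002  0.001  0.0024] t=28.52 q6=2.01 F=[-0.2 -0.4 -3.9] open=0.100 grip=58.8 pos=[0.5011 0.3421 0.1682]
```

View pics/w8.png

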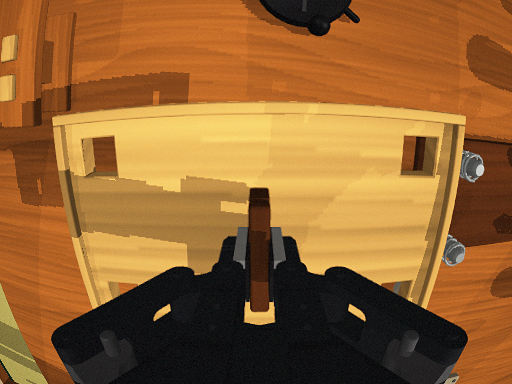

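```bash
python3 - <<'E'
from h import *
z=np.load("w8.npz");cal={k:z[k] for k in("mtx","R","t")}
s=ctrl.read_state();M=Ro.from_rotvec(s["orientation"]).as_matrix()
for zz in(.158,.161):
  H=[onz(cal,"wrist",p,zz) for p in((99.5,157.5),(419,155.5))]
  for h in H: print((M.T@(h-s["tool_pos"])).round(4))
  B=[onz(cal,"wrist",p,zz+.03) for p in((259.5,190),)]; print("bar end",(M.T@(B[0]-s["tool_pos"])).round(4))
E
```

```text
[ 0.0458 -0.0912  0.0105]
[0.0467 0.0917 0.0108]
bar end [ 0.0356  0.0003 -0.0194]
[ 0.0463 -0.0894  0.0075]
[0.0472 0.0899 0.0078]
bar end [ 0.0366  0.0003 -0.0224]
```

```bash
python3 shift.py '[[-0.003,0.0382,0,0,0,0],[-0.003,0.0382,0,0,0,0],[-0.003,0.0382,0,0,0,0],[-0.003,0.0382,0,0,0,0],[-0.003,0.0382,0,0,0,0],[-0.003,0.0382,0,0,0,0],[-0.003,0.0382,0,0,0,0],[-0.003,0.0382,0,0,0,0.006],[0,0,0,0,0,0],[0,0,0,0,0,0]]'
python3 shift.py '[[0,0,0,0,0,0],[0,0,0,0,0,0]]'
python3 - <<'E'
from h import *
togo(.4998,.0350,.10,-1.498)
c,im=snap("wrist"); np.savez("w9.npz",im=im,**c); cv2.imwrite("pics/w9.png",im[:,:,::-1])
E
```

```text
time: 29.4
tool_pos: [0.5001, 0.0339, 0.1699]
orientation: [3.139, 0.1, 0.002]
wrist_force: [-0.1, 1.2, -3.7]
opening: 0.102
grip_force: 59.5
time: 29.57
tool_pos: [0.5001, 0.037, 0.1698]
orientation: [3.139, 0.107, 0.002]
wrist_force: [-0.0, 0.7, -3.8]
opening: 0.102
grip_force: 59.5
d tool [-0.0005  0.0019  0.0698] rotvec tool [ 0.0006 -0.0009 -0.0045] t=29.57 q6=1.47 F=[-0.   0.7 -3.8] open=0.102 grip=59.5 pos=[0.5001 0.037  0.1698]
```

View pics/w9.png

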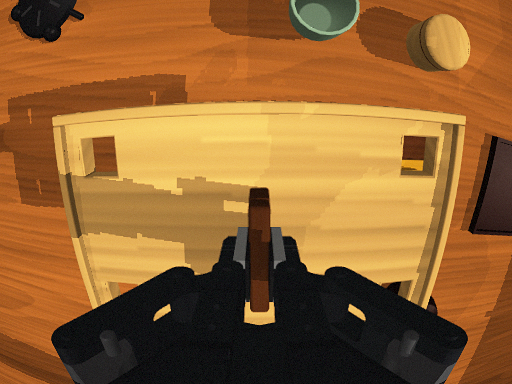

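```bash
python3 shift.py '[[0,0.001,0.02,0,0,0],[0,0,0.02,0,0,0],[0,0,0.012,0,0,0],[0,0,0.004,0,0,0],[0,0,0.004,0,0,0],[0,0,0,0,0,0]]'
python3 shift.py '[[0,0,0.003,0,0,0],[0,0,0.003,0,0,0],[0,0,0,0,0,0],[0,0,0,0,0,0]]'
```

```text
time: 30.12
tool_pos: [0.5001, 0.0354, 0.1096]
orientation: [3.139, 0.106, 0.0]
wrist_force: [0.4, 0.5, -4.1]
opening: 0.106
grip_force: 59.5
time: 30.45
tool_pos: [0.5004, 0.0348, 0.1042]
orientation: [3.139, 0.105, 0.002]
wrist_force: [0.3, 0.3, -2.6]
opening: 0.103
grip_force: 59.5
```

```bash
python3 shift.py '[[0,0,0.002,0,0,0],[0,0,0.002,0,0,0],[0,0,0.001,0,0,0],[0,0,0,0,0,0],[0,0,0,0,0,0]]'
```

```text
time: 30.87
tool_pos: [0.5001, 0.0349, 0.0987]
orientation: [3.139, 0.105, 0.001]
wrist_force: [0.0, -0.3, -3.1]
opening: 0.099
grip_force: 59.5
```

```bash
python3 shift.py '[[0,0,0.001,0,0,0],[0,0,0.001,0,0,0],[0,0,0.001,0,0,0],[0,0,0,0,0,0]]'
```

```text
time: 31.2
tool_pos: [0.5012, 0.0349, 0.0982]
orientation: [3.139, 0.105, 0.004]
wrist_force: [-6.5, 0.9, 13.4]
opening: 0.1
grip_force: 62.0
```

```bash
python3 shift.py '[[0,0,-0.001,0,0,0],[0,0,0,0,0,0],[0,0,0,0,0,0],[0,0,0,0,0,0],[0,0,-0.02,0,0,0],[0,0,-0.03,0,0,0],[0,0,-0.04,0,0,0],[0,0,-0.04,0,0,0],[0,0,-0.04,0,0,0]]' 0.4
python3 shift.py '[[-0.03,0,0,0,0,0],[-0.02,0,0,0,0,0],[0,0,0,0,0,0],[0,0,0,0,0,0]]' 1.0
python3 - <<'E'
from h import *
togo(.66,-.01,.2,-np.pi/2)
c,im=snap("wrist"); np.savez("w10.npz",im=im,**c); cv2.imwrite("pics/w10.png",im[:,:,::-1])
E
```

```text
time: 31.95
tool_pos: [0.4995, 0.0351, 0.2683]
orientation: [3.139, 0.105, 0.0]
wrist_force: [0.8, 0.1, 0.5]
opening: 0.4
grip_force: 0.0
time: 32.28
tool_pos: [0.45, 0.0317, 0.2671]
orientation: [3.139, 0.105, 0.003]
wrist_force: [0.6, -0.5, 0.1]
opening: 0.939
grip_force: 0.0
d tool [0.2066 0.0555 0.0676] rotvec tool [ 0.0011 -0.0022  0.0667] t=32.28 q6=1.46 F=[ 0.6 -0.5  0.1] open=0.939 grip=0.0 pos=[0.45   0.0317 0.2671]
```

View pics/w10.png

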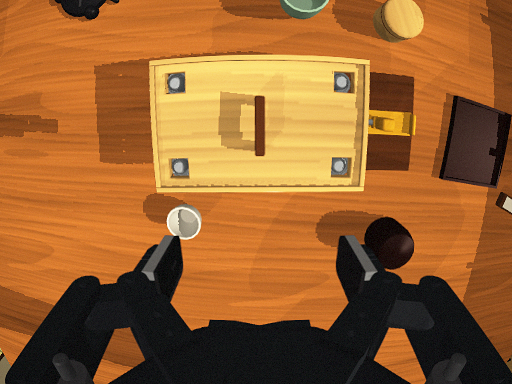

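The deck is seated with the rods in its holes at (176,83), (342,82), (180,168) and (340,166). The lock is at (392,123), the cup at (303,0) and the case at (399,18). Next I localise the treasures.

```bash
python3 shift.py '[[0.035,0.032,0,0,0,0],[0.035,0.032,0,0,0,0],[0.035,0.03,0,0,0,0.067],[0,0,0,0,0,0],[0,0,0,0,0,0],[0,0,0,0,0,0]]'
cat > tr.py <<'E'
from h import *
def find(cal,im,lo,hi,approx,z,w=60,r=.031,zs=(0,.06),name="wrist"):
    c=proj(cal,name,[*approx,z]); x0,y0=max(int(c[0])-w,0),max(int(c[1])-w,0)
    hsv=cv2.cvtColor(im,cv2.COLOR_RGB2HSV)[y0:int(c[1])+w,x0:int(c[0])+w]
    m=cv2.inRange(hsv,np.array(lo),np.array(hi)); m=cv2.morphologyEx(m,cv2.MORPH_OPEN,np.ones((3,3)))
    n,l,s,cc=cv2.connectedComponentsWithStats(m)
    if n<2: print("none",c); return
    k=1+np.argmax(s[1:,4]); h=cv2.convexHull(cv2.findNonZero((l==k).astype(np.uint8))); mo=cv2.moments(h)
    e=np.array([mo["m10"],mo["m01"]])/mo["m00"]+[x0,y0]; X=onz(cal,name,e,z)
    q=np.array([proj(cal,name,[X[0]+r*np.cos(a),X[1]+r*np.sin(a),zz]) for a in np.arange(0,6.28,.1) for zz in zs])
    b=s[k]; print("px",e.round(1),"X",X.round(4),"obs",b[:2]+[x0,y0],b[:2]+[x0,y0]+b[2:4],"model",q.min(0).round(),q.max(0).round()); return X
E
python3 - <<'E'
from tr import *
togo(.66,-.01,.2,-np.pi/2)
c,im=snap("wrist"); np.savez("w11.npz",im=im,**c)
hsv=cv2.cvtColor(im,cv2.COLOR_RGB2HSV)
for p,z in(((.666,-.01),.058),((.662,-.148),.045)):
    q=proj(c,"wrist",[*p,z]);u,v=q.astype(int);print(q.round(1),hsv[v,u],hsv[v-6,u],hsv[v+6,u+6], "bg",hsv[v+45,u],hsv[v,u-50])
find(c,im,(60,25,40),(105,255,255),(.666,-.01),.058,zs=(.06,))
find(c,im,(18,60,120),(30,170,255),(.662,-.148),.04,r=.03,zs=(.0,.047,))
E
```

```text
time: 32.83
tool_pos: [0.5487, -0.0452, 0.2657]
orientation: [3.141, -0.0, -0.002]
wrist_force: [-0.0, 0.7, 0.2]
opening: 1.001
grip_force: 0.0
d tool [ 0.1114 -0.0352  0.0655] rotvec tool [ 0.0003  0.0014 -0.0003] t=32.83 q6=1.40 F=[-0.   0.7  0.2] open=1.001 grip=0.0 pos=[ 0.5487 -0.0452  0.2657]
[228.4  63.6] [ 49  53 165] [ 51  47 168] [ 53  53 168] bg [ 14 200 215] [ 13 207 161]
[343.   70.6] [ 23 139 249] [ 23 137 250] [ 24 131 251] bg [ 13 209 214] [ 12 193 153]
none [228.39216776  63.58783497]
px [340.8  71. ] X [ 0.6617 -0.1465  0.04  ] obs [318  48] [365  95] model [312.  47.] [365.  95.]
```

```bash
python3 - <<'E'
from tr import *
z=np.load("w11.npz");c={k:z[k] for k in("mtx","R","t")};im=z["im"]
X=find(c,im,(36,20,40),(110,255,255),(.666,-.01),.058,zs=(.06,))
find(c,im,(18,60,120),(30,170,255),(.662,-.148),.047,r=.03,zs=(.047,))
togo(X[0],X[1],.13,-np.pi/2)
E
```

```text
px [227.6  63.2] X [ 0.6665 -0.0091  0.058 ] obs [202  38] [254  89] model [201.  37.] [254.  89.]
px [340.8  71. ] X [ 0.661  -0.1446  0.047 ] obs [318  48] [365  95] model [317.  47.] [364.  95.]
d tool [ 0.118  -0.0357  0.1366] rotvec tool [ 0.0006 -0.0001  0.0004] t=32.88 q6=1.40 F=[-0.3  1.   0.5] open=1.000 grip=0.0 pos=[ 0.5485 -0.0448  0.2666]
```

```bash
python3 shift.py '[[0.039,-0.012,0.005,0,0,0],[0.039,-0.012,0.005,0,0,0],[0.04,-0.0117,0.005,0,0,0],[0,0,0.035,0,0,0],[0,0,0.035,0,0,0],[0,0,0.035,0,0,0],[0,0,0.035,0,0,0],[0,0,0,0,0,0],[0,0,0,0,0,0],[0,0,0,0,0,0]]'
python3 -c "
from h import *
togo(.6665,-.0091,.008,-np.pi/2)"
```

```text
time: 33.72
tool_pos: [0.6677, -0.0093, 0.1154]
orientation: [3.14, 0.001, 0.007]
wrist_force: [0.6, 0.0, 1.8]
opening: 0.999
grip_force: 0.0
d tool [-0.0017 -0.0004  0.1074] rotvec tool [ 0.0013 -0.0046  0.0005] t=33.72 q6=1.48 F=[0.6 0.  1.8] open=0.999 grip=0.0 pos=[ 0.6677 -0.0093  0.1154]
```

```bash
python3 shift.py '[[-0.001,0,0.03,0,-0.002,0],[0,0,0.03,0,0,0],[0,0,0.03,0,0,0],[0,0,0.016,0,0,0],[0,0,0,0,0,0],[0,0,0,0,0,0]]'; python3 shift.py '[[0,0,0,0,0,0],[0,0,0,0,0,0],[0,0,0,0,0,0],[0,0,0,0,0,0],[0,0,0,0,0,0],[0,0,0,0,0,0]]' 0.0
python3 -c "
from h import *
togo(.6665,-.0091,.15,-np.pi/2)"
```

```text
time: 34.22
tool_pos: [0.6671, -0.0099, 0.0089]
orientation: [3.14, -0.0, 0.003]
wrist_force: [-0.2, 0.3, 0.1]
opening: 1.001
grip_force: 0.0
time: 34.72
tool_pos: [0.6684, -0.01, 0.0102]
orientation: [3.14, -0.0, 0.008]
wrist_force: [-0.6, 0.8, 7.9]
opening: 0.676
grip_force: 64.1
d tool [-0.0012 -0.0007 -0.1398] rotvec tool [ 0.0015 -0.005  -0.0001] t=34.72 q6=1.48 F=[-0.6  0.8  7.9] open=0.676 grip=64.1 pos=[ 0.6684 -0.01    0.0102]
```

```bash
python3 shift.py '[[0,0,-0.02,0,0,0],[0,0,-0.04,0,0,0],[0,0,-0.04,0,0,0],[0,0,-0.04,0,0,0],[0,0,-0.02,0,0,0]]'; python3 shift.py '[[-0.0292,-0.0195,0,0,0,0],[-0.0292,-0.0195,0,0,0,0],[-0.0292,-0.0195,0,0,0,0],[-0.0292,-0.0195,0,0,0,0],[-0.0292,-0.0195,0,0,0,0],[-0.0292,-0.0195,0,0,0,0],[0,0,0,0,0,-0.073],[0,0,0,0,0,0],[0,0,0,0,0,0]]'
python3 -c "
from h import *
togo(.4932,.1068,.1015,-1.498)"
```

```text
time: 35.13
tool_pos: [0.6685, -0.0099, 0.1746]
orientation: [3.14, -0.0, 0.013]
wrist_force: [1.2, -1.3, -0.0]
opening: 0.676
grip_force: 64.6
time: 35.88
tool_pos: [0.4913, 0.1075, 0.1678]
orientation: [3.139, 0.113, 0.003]
wrist_force: [0.5, -0.3, -0.9]
opening: 0.68
grip_force: 64.6
d tool [0.0017 0.0007 0.0663] rotvec tool [ 0.0011 -0.0021 -0.001 ] t=35.88 q6=1.61 F=[ 0.5 -0.3 -0.9] open=0.680 grip=64.6 pos=[0.4913 0.1075 0.1678]
```

```bash
python3 shift.py '[[0.0015,0.0005,0.025,0,0,0],[0,0,0.025,0,0,0],[0,0,0.01,0,0,0],[0,0,0.003,0,0,0],[0,0,0,0,0,0],[0,0,0,0,0,0]]'; python3 shift.py '[[0,0,0.001,0,0,0],[0,0,0.001,0,0,0],[0,0,0,0,0,0],[0,0,0,0,0,0]]'
```

```text
time: 36.38
tool_pos: [0.493, 0.1067, 0.1043]
orientation: [3.139, 0.113, 0.0]
wrist_force: [0.9, -0.2, -1.5]
opening: 0.677
grip_force: 64.6
time: 36.72
tool_pos: [0.4923, 0.1069, 0.1017]
orientation: [3.139, 0.114, -0.0]
wrist_force: [0.9, 0.2, -2.6]
opening: 0.675
grip_force: 64.6
```

```bash
python3 shift.py '[[0,0,0.001,0,0,0],[0,0,0.001,0,0,0],[0,0,0,0,0,0]]'; python3 shift.py '[[0,0,0.001,0,0,0],[0,0,0,0,0,0]]'
```

```text
time: 36.97
tool_pos: [0.4925, 0.107, 0.1001]
orientation: [3.139, 0.114, 0.0]
wrist_force: [-2.7, -0.4, 4.7]
opening: 0.681
grip_force: 65.3
time: 37.13
tool_pos: [0.4928, 0.107, 0.1]
orientation: [3.139, 0.114, 0.001]
wrist_force: [-6.1, 0.0, 11.6]
opening: 0.676
grip_force: 65.9
```

```bash
python3 shift.py '[[0,0,-0.001,0,0,0],[0,0,0,0,0,0],[0,0,0,0,0,0],[0,0,0,0,0,0],[0,0,-0.02,0,0,0],[0,0,-0.03,0,0,0],[0,0,-0.04,0,0,0],[0,0,-0.04,0,0,0],[0,0,-0.04,0,0,0]]' 1.0
python3 shift.py '[[0.01,0.035,0,0,0,0],[0.01,0.035,0,0,0,0],[0.02,0.035,0,0,0,0],[0.02,0.035,0,0,0,0.073],[0,0,0,0,0,0],[0,0,0,0,0,0],[0,0,0,0,0,0]]'
python3 - <<'E'
from tr import *
c,im=snap("wrist"); np.savez("w12.npz",im=im,**c)
find(c,im,(36,20,40),(110,255,255),(.4932,.1068),.148,zs=(.15,))
X=find(c,im,(18,60,120),(30,170,255),(.661,-.1446),.047,r=.03,zs=(.047,))
togo(X[0],X[1],.008,-np.pi/2)
E
```

```text
time: 37.88
tool_pos: [0.4915, 0.107, 0.2704]
orientation: [3.138, 0.114, -0.003]
wrist_force: [1.1, -0.3, 0.2]
opening: 0.994
grip_force: 0.0
time: 38.47
tool_pos: [0.5619, -0.0282, 0.2686]
orientation: [3.141, -0.001, -0.004]
wrist_force: [-0.1, 0.7, 0.5]
opening: 1.0
grip_force: 0.0
px [135.1 235.5] X [0.5042 0.1011 0.148 ] obs [108 209] [167 268] model [108. 208.] [162. 262.]
px [352.8  82.1] X [ 0.6614 -0.1443  0.047 ] obs [331  59] [376 106] model [330.  58.] [375. 106.]
d tool [0.1    0.1166 0.2608] rotvec tool [0.0005 0.0017 0.0006] t=38.52 q6=1.43 F=[ 0.  -0.8  0.4] open=1.001 grip=0.0 pos=[ 0.5618 -0.0276  0.269 ]
```

```bash
python3 shift.py '[[0.025,0.0292,0,0,0,0],[0.025,0.0292,0,0,0,0],[0.025,0.0291,0,0,0,0],[0.025,0.0291,0,0,0,0],[0,0,0.038,0,0,0],[0,0,0.038,0,0,0],[0,0,0.038,0,0,0],[0,0,0.036,0,0,0],[0,0,0,0,0,0],[0,0,0,0,0,0]]'
python3 -c "
from h import *
togo(.6614,-.1443,.008,-np.pi/2)"
```

```text
time: 39.35
tool_pos: [0.6599, -0.1431, 0.1171]
orientation: [-3.141, -0.002, 0.01]
wrist_force: [-0.2, -0.3, 2.0]
opening: 1.004
grip_force: 0.0
d tool [0.0022 0.0013 0.1091] rotvec tool [-0.0008  0.0064  0.0016] t=39.35 q6=1.28 F=[-0.2 -0.3  2. ] open=1.004 grip=0.0 pos=[ 0.6599 -0.1431  0.1171]
```

```bash
python3 shift.py '[[0.001,0.001,0.03,0,0.002,0],[0,0,0.03,0,0,0],[0,0,0.03,0,0,0],[0,0,0.017,0,0,0],[0,0,0,0,0,0],[0,0,0,0,0,0]]'; python3 shift.py '[[0,0,0,0,0,0],[0,0,0,0,0,0],[0,0,0,0,0,0],[0,0,0,0,0,0],[0,0,0,0,0,0],[0,0,0,0,0,0]]' 0.0
python3 shift.py '[[0,0,-0.02,0,0,0],[0,0,-0.04,0,0,0],[0,0,-0.04,0,0,0],[0,0,-0.04,0,0,0],[0,0,-0.02,0,0,0],[0,0,0,0,0,0],[0,0,0,0,0,0]]'
python3 -c "
from h import *
togo(.5038,-.0368,.16,-np.pi/2)"
```

```text
time: 39.85
tool_pos: [0.6645, -0.1459, 0.0151]
orientation: [3.14, 0.001, 0.005]
wrist_force: [0.8, 0.2, 0.3]
opening: 1.005
grip_force: 0.0
time: 40.35
tool_pos: [0.6659, -0.1468, 0.0166]
orientation: [3.139, -0.0, 0.011]
wrist_force: [-1.1, 1.3, 8.2]
opening: 0.687
grip_force: 64.9
time: 40.93
tool_pos: [0.6647, -0.1464, 0.1764]
orientation: [3.139, -0.0, 0.011]
wrist_force: [-0.2, 0.3, -2.6]
opening: 0.686
grip_force: 64.7
d tool [-0.161  -0.1097  0.0149] rotvec tool [ 0.0028 -0.0072 -0.0001] t=40.93 q6=1.28 F=[-0.2  0.3 -2.6] open=0.686 grip=64.7 pos=[ 0.6647 -0.1464  0.1764]
```

```bash
python3 shift.py '[[-0.0262,-0.0183,0,0,0,0],[-0.0262,-0.0183,0,0,0,0],[-0.0262,-0.0183,0,0,0,0],[-0.0262,-0.0183,0,0,0,0],[-0.0262,-0.0183,0,0,0,0],[-0.0262,-0.0183,0,0,0,0],[0,0,0,0,0,-0.073],[0,0,0,0,0,0],[0,0,0,0,0,0]]'
python3 -c "
from h import *
togo(.5075,-.0368,.1055,-1.498)"
```

```text
time: 41.68
tool_pos: [0.5052, -0.036, 0.1711]
orientation: [3.139, 0.112, -0.0]
wrist_force: [-0.2, -0.2, -2.2]
opening: 0.686
grip_force: 64.7
d tool [0.0022 0.0009 0.0656] rotvec tool [ 0.001   0.0001 -0.0012] t=41.68 q6=1.33 F=[-0.2 -0.2 -2.2] open=0.686 grip=64.7 pos=[ 0.5052 -0.036   0.1711]
```

```bash
python3 shift.py '[[0.002,0.0005,0.025,0,0,0],[0,0,0.025,0,0,0],[0,0,0.008,0,0,0],[0,0,0.003,0,0,0],[0,0,0,0,0,0],[0,0,0,0,0,0]]'; python3 shift.py '[[0,0,0.001,0,0,0],[0,0,0.001,0,0,0],[0,0,0,0,0,0],[0,0,0,0,0,0]]'; python3 shift.py '[[0,0,0.001,0,0,0],[0,0,0.001,0,0,0],[0,0,0,0,0,0],[0,0,0,0,0,0]]'
```

```text
time: 42.18
tool_pos: [0.5086, -0.0369, 0.112]
orientation: [3.138, 0.113, 0.003]
wrist_force: [-0.6, -0.9, -1.3]
opening: 0.682
grip_force: 64.7
time: 42.52
tool_pos: [0.5081, -0.0366, 0.1096]
orientation: [3.138, 0.114, 0.003]
wrist_force: [-0.2, 1.0, -1.8]
opening: 0.689
grip_force: 64.7
time: 42.85
tool_pos: [0.5076, -0.0365, 0.1068]
orientation: [3.139, 0.114, 0.001]
wrist_force: [-0.2, 0.3, -0.8]
opening: 0.685
grip_force: 64.7
```

```bash
python3 shift.py '[[0,0,0.001,0,0,0],[0,0,0,0,0,0]]'; python3 shift.py '[[0,0,0.001,0,0,0],[0,0,0,0,0,0]]';
```

```text
time: 43.02
tool_pos: [0.508, -0.0365, 0.1066]
orientation: [3.138, 0.114, 0.002]
wrist_force: [-3.1, 0.6, 2.7]
opening: 0.684
grip_force: 65.6
time: 43.18
tool_pos: [0.5083, -0.0365, 0.1065]
orientation: [3.138, 0.115, 0.003]
wrist_force: [-5.6, 1.5, 10.9]
opening: 0.682
grip_force: 66.2
```

```bash
python3 shift.py '[[0,0,-0.001,0,0,0],[0,0,0,0,0,0],[0,0,0,0,0,0],[0,0,0,0,0,0],[0,0,-0.02,0,0,0],[0,0,-0.03,0,0,0],[0,0,-0.04,0,0,0],[0,0,-0.04,0,0,0],[0,0,-0.03,0,0,0]]' 1.0
python3 shift.py '[[-0.02,0.03,0,0,0,0],[-0.02,0.03,0,0,0,0],[0,0.03,0,0,0,0],[0,0,0,0,0,0],[0,0,0,0,0,0],[0,0,0,0,0,0]]' 0.4
python3 - <<'E'
from tr import *
c,im=snap("wrist"); np.savez("w13.npz",im=im,**c)
ct,it=snap("top"); np.savez("t13.npz",im=it,**ct)
togo(.5,-.12,.27,-1.498)
# deck/treasures from wrist
find(c,im,(36,20,40),(110,255,255),(.4932,.1068),.148,zs=(.15,),w=50)
# yellow lock region: mask printed as coarse text in stand frame at z=.06
hsv=cv2.cvtColor(im,cv2.COLOR_RGB2HSV); th=.073; C=np.array([.4985,.035]); R=np.array([[np.cos(th),-np.sin(th)],[np.sin(th),np.cos(th)]])
for zz in(.06,):
  for yy in np.arange(-.10,-.235,-.004):
    row=""
    for xx in np.arange(-.03,.031,.003):
        p=C+R@[xx,yy]; u,v=np.round(proj(c,"wrist",[*p,zz])).astype(int)
        h=hsv[v,u] if 0<=v<384 and 0<=u<512 else (0,0,0)
        row+=("B" if 18<h[0]<30 and h[1]>170 and h[2]>170 else "b" if 18<h[0]<30 and h[1]>170 else "s" if h[1]<60 else "w" if h[1]<150 and h[2]>150 else ".")
    print("%.3f"%yy,row)
E
```

```text
time: 43.93
tool_pos: [0.5081, -0.0364, 0.2693]
orientation: [3.138, 0.114, 0.005]
wrist_force: [1.0, -0.5, 0.4]
opening: 0.996
grip_force: 0.0
time: 44.43
tool_pos: [0.4743, -0.1288, 0.2658]
orientation: [3.139, 0.113, 0.001]
wrist_force: [-0.3, -0.2, -0.1]
opening: 0.397
grip_force: 0.0
d tool [ 0.0261 -0.0062 -0.0042] rotvec tool [ 0.0005 -0.0006  0.0009] t=44.53 q6=1.13 F=[-0.2  0.2 -0.4] open=0.396 grip=0.0 pos=[ 0.4744 -0.1281  0.2658]
px [ 51.6 150.1] X [0.4955 0.0919 0.148 ] obs [ 24 124] [ 83 181] model [ 31. 121.] [ 73. 179.]
-0.100 wwwwwwwwwwwwwwwwwwwww
-0.104 w.ww.w...........w...
-0.108 www..................
-0.112 wwwwwwwwwwwwwwwwwwwww
-0.116 w.wwwwwwwwwwwwwwwww.w
-0.120 .....................
-0.124 .......ssssssssss....
-0.128 ...........ss........
-0.132 .......B.BB.sBBBB....
-0.136 .......BBBBBB.BBB....
-0.140 .......BBBBssBBBB....
-0.144 .......BBBBssBBBB....
-0.148 .......BBBBss.BBB....
-0.152 .......BBB.ss.BBB....
-0.156 .......BBBBBB..BB....
-0.160 .......BBBBBB.BBB....
-0.164 .......BBBBBB.BBB....
-0.168 .......BBBBBB.BBB....
-0.172 .......BBBBBBBBBB....
-0.176 .......BBBBBBBBBB....
-0.180 .......BBBBBBBBBB....
-0.184 .......BBBBBBBBBB....
-0.188 .......BBBBBBBBBB....
-0.192 .......BBBBBBBBBB....
-0.196 .......BBBBBBBBBB....
-0.200 .......BBBBBBBBBB....
-0.204 .......B.BBBBBBBB....
-0.208 .......BBBBBBBBBB....
-0.212 .......BBBBBBBBBB....
-0.216 ........BBBBB........
-0.220 .....................
-0.224 .....................
-0.228 .....................
-0.232 .....................
```

```bash
python3 - <<'E'
from tr import *
th=.073; C=np.array([.4985,.035]); R=np.array([[np.cos(th),-np.sin(th)],[np.sin(th),np.cos(th)]])
for f in("w13","w11"):
    z=np.load(f+".npz");c={k:z[k] for k in("mtx","R","t")};g=cv2.cvtColor(z["im"],cv2.COLOR_RGB2HSV); print(f)
    for yy in np.arange(-.124,-.225,-.003):
        row=""
        for xx in np.arange(-.03,.031,.003):
            p=C+R@[xx,yy]; u,v=np.round(proj(c,"wrist",[*p,.06])).astype(int)
            if 0<=v<384 and 0<=u<512: h=g[v,u]; row+=" %3d"%h[2] if 18<h[0]<30 and h[1]>120 else ("   s" if h[1]<90 else "   .")
        print("%.3f"%yy,row)
E
```

```text
w13
-0.124    .   .   .   .   .   .   .   s   s   s   s   s   s   s   s   s   s   .   .   .   .
-0.127    .   .   .   .   .   .   .   .   .   .   .   s   s   .   .   .   .   .   .   .   .
-0.130    .   .   .   .   .   .   .   .   .   .   .   s   s   .   .   .   .   .   .   .   .
-0.133    .   .   .   .   .   .   . 239 231 235 236 213 214 212 211 191 255   .   .   .   .
-0.136    .   .   .   .   .   .   . 249 254 254 255 213 217   . 212 212 255   .   .   .   .
-0.139    .   .   .   .   .   .   . 255 253 253 255   s   s 231 224 213 255   .   .   .   .
-0.142    .   .   .   .   .   .   . 255 252 252 255   s   s 232 219 246 255   .   .   .   .
-0.145    .   .   .   .   .   .   . 255 253 252 233   s   s 229 220 244 255   .   .   .   .
-0.148    .   .   .   .   .   .   . 254 252 253 235   s   s   . 219 242 255   .   .   .   .
-0.151    .   .   .   .   .   .   . 255 253 254   .   s   s   .   . 253 254   .   .   .   .
-0.154    .   .   .   .   .   .   . 255 253 209   .   .   .   . 214 253 255   .   .   .   .
-0.157    .   .   .   .   .   .   . 253 232 250 252 252 254 183   . 252 254   .   . 
[... 4463 characters left out ...]
   .   .   . 235   .   .   .   .   .   .   .   .   .   .
-0.205    .   .   .   .   .   .   .   .   .   . 206 200 197   .   .   . 184   .   .   .   .
-0.208    .   .   .   .   .   .   .   .   .   . 251 248 252   .   .   . 238 243 242   .   .
-0.211    .   .   .   .   .   .   .   .   .   .   .   .   .   .   .   .   .   .   .   .   .
-0.214    .   .   .   .   .   .   .   .   .   .   .   .   .   .   .   .   .   .   .   .   .
-0.217    .   .   .   .   .   .   .   .   .   .   .   .   .   .   .   .   .   .   .   .   .
-0.220    .   .   .   .   .   .   .   .   .   .   .   .   .   .   .   .   .   .   .   .   .
-0.223    .   .   .   .   .   .   .   .   .   .   .   .   .   .   .   .   .   .   .   .   .
```

```bash
python3 shift.py '[[0.037,-0.003,0,0,0,0],[0,0,0,0,0,-0.121],[0,0,0,0,0,-0.121],[0,0,0,0,0,-0.121],[0,0,0,0,0,-0.121],[0,0,0,0,0,-0.121],[0,0,0,0,0,-0.121],[0,0,0,0,0,-0.121],[0,0,0,0,0,-0.121],[0,0,0,0,0,-0.121]]' 0.45
python3 shift.py '[[0,0,0.02,0,0,-0.121],[0,0,0.02,0,0,-0.121],[0,0,0.02,0,0,-0.121],[0,0,0.02,0,0,-0.119],[0,0,0,0,0,0],[0,0,0,0,0,0],[0,0,0,0,0,0]]'
python3 - <<'E'
from tr import *
togo(.5114,-.1271,.031,.073)
c,im=snap("wrist"); np.savez("w14.npz",im=im,**c)
th=.073; C=np.array([.4985,.035]); R=np.array([[np.cos(th),-np.sin(th)],[np.sin(th),np.cos(th)]])
g=cv2.cvtColor(im,cv2.COLOR_RGB2HSV)
for yy in np.arange(-.13,-.2,-.004):
    row=""
    for xx in np.arange(-.03,.031,.003):
        p=C+R@[xx,yy]; u,v=np.round(proj(c,"wrist",[*p,.06])).astype(int)
        if 0<=v<384 and 0<=u<512: h=g[v,u]; row+=" %3d"%h[2] if 18<h[0]<30 and h[1]>120 else ("   s" if h[1]<90 else "   .")
    print("%.3f"%yy,row)
E
```

```text
time: 45.37
tool_pos: [0.5112, -0.1221, 0.2659]
orientation: [2.619, 1.734, 0.0]
wrist_force: [-0.0, -1.0, 0.2]
opening: 0.452
grip_force: 0.0
time: 45.95
tool_pos: [0.5117, -0.123, 0.1873]
orientation: [2.141, 2.296, 0.001]
wrist_force: [1.3, -0.4, 0.6]
opening: 0.452
grip_force: 0.0
d tool [-0.0038 -0.0009  0.1563] rotvec tool [ 0.0019  0.0015 -0.003 ] t=45.95 q6=-0.40 F=[ 1.3 -0.4  0.6] open=0.452 grip=0.0 pos=[ 0.5117 -0.123   0.1873]
-0.130    .   .   .   .   .   . 253 251 252 241   s   s 211 212 254   .   .   .   .   .   .
-0.134    .   .   .   .   .   . 252 251 253   .   s   s 213 206 252   .   .   .   .   .   .
-0.138    .   .   .   .   .   . 254 251 244   .   s   s   . 203 251   .   .   .   .   .   .
-0.142    .   .   .   .   .   . 254 251 245   .   s   s 208 241 250   .   .   .   .   .   .
-0.146    .   .   .   .   .   . 254 251   . 204 205 208 204 242 250   .   .   .   .   .   .
-0.150    .   .   .   .   .   . 255 251   . 149   .   .   . 253 251 247   .   .   .   .   .
-0.154    .   .   .   .   .   . 252 252   .   .   . 194   . 247 250 245   .   .   .   .   .
-0.158    .  
[... 298 characters left out ...]
 250 252 244 245 243 250 248 250 235   .   .   .   .   .
-0.174    .   .   .   .   .   . 252 250 252 250 250 250 250 248 250 237   .   .   .   .   .
-0.178    .   .   .   .   .   . 252 250 252 250 250 250 250 248 250 235   .   .   .   .   .
-0.182    .   .   .   .   .   . 253 251 252 250 250 250 251 249 249 231   .   .   .   .   .
-0.186    .   .   .   .   .   . 254 222 230 252 251 251 250 249 241 229   .   .   .   .   .
-0.190    .   .   .   .   .   . 255   . 215 208 210 207   . 206 209   .   .   .   .   .   .
-0.194    .   .   .   .   .   . 255 202 211 207 210 207 208 206   .   .   .   .   .   .   .
-0.198    .   .   .   .   .   . 255   .   .   .   .   .   .   .   .   .   .   .   .   .   .
```

```bash
python3 shift.py '[[-0.0035,-0.0009,0.03,0,0,-0.003],[0,0,0.03,0,0,0],[0,0,0.03,0,0,0],[0,0,0.02,0,0,0],[0,0,0,0,0,0],[0,0,0,0,0,0]]'
python3 -c "
from h import *
togo(.5114,-.1271,.031,.073)"
```

```text
time: 46.5
tool_pos: [0.5106, -0.127, 0.0766]
orientation: [2.137, 2.302, -0.0]
wrist_force: [0.4, -0.1, 1.2]
opening: 0.449
grip_force: 0.0
d tool [-0.0001  0.0008  0.0456] rotvec tool [0.0003 0.0008 0.0016] t=46.50 q6=-0.42 F=[ 0.4 -0.1  1.2] open=0.449 grip=0.0 pos=[ 0.5106 -0.127   0.0766]
```

```bash
python3 shift.py '[[0,0,0.015,0,0,0],[0,0,0.015,0,0,0],[0,0,0,0,0,0]]'; python3 shift.py '[[0,0,0.008,0,0,0],[0,0,0.007,0,0,0],[0,0,0,0,0,0],[0,0,0,0,0,0]]';python3 shift.py '[[0,0,0,0,0,0],[0,0,0,0,0,0],[0,0,0,0,0,0],[0,0,0,0,0,0],[0,0,0,0,0,0]]' 0.0
python3 -c "
from h import *
togo(.5114,-.1271,.031,.073)"
```

```text
time: 46.75
tool_pos: [0.511, -0.1273, 0.0466]
orientation: [2.135, 2.302, 0.0]
wrist_force: [-0.7, -0.3, -0.9]
opening: 0.445
grip_force: 0.0
time: 47.08
tool_pos: [0.5108, -0.1272, 0.0315]
orientation: [2.135, 2.303, 0.0]
wrist_force: [-0.3, -0.0, 0.6]
opening: 0.452
grip_force: 0.0
time: 47.5
tool_pos: [0.5113, -0.1273, 0.0319]
orientation: [2.134, 2.302, 0.001]
wrist_force: [1.0, 0.7, 5.6]
opening: 0.175
grip_force: 60.0
d tool [0.0002 0.0001 0.0009] rotvec tool [0.0024 0.0016 0.003 ] t=47.50 q6=-0.42 F=[1.  0.7 5.6] open=0.175 grip=60.0 pos=[ 0.5113 -0.1273  0.0319]
```

```bash
python3 shift.py '[[-0.005,0,0,0,0,0],[-0.007,0,0,0,0,0],[-0.007,0,0,0,0,0],[-0.007,0,0,0,0,0],[-0.007,0,0,0,0,0],[-0.005,0,0,0,0,0],[-0.004,0,0,0,0,0],[0,0,0,0,0,0]]'
```

```text
time: 48.17
tool_pos: [0.5142, -0.1661, 0.0319]
orientation: [-2.134, -2.302, -0.007]
wrist_force: [-0.4, 17.6, 13.9]
opening: 0.175
grip_force: 61.4
```

```bash
python3 shift.py '[[-0.002,0,0,0,0,0],[-0.002,0,0,0,0,0],[0,0,0,0,0,0],[0,0,0,0,0,0]]'
```

```text
time: 48.5
tool_pos: [0.5142, -0.1665, 0.0318]
orientation: [-2.13, -2.301, -0.011]
wrist_force: [-3.3, 34.1, 21.7]
opening: 0.175
grip_force: 62.4
```

```bash
python3 shift.py '[[0.004,0,0,0,0,0],[0.002,0,0,0,0,0],[0,0,0,0,0,0]]';python3 shift.py '[[0,0,0,0,0,0],[0,0,0,0,0,0],[0,0,0,0,0,0],[0,0,-0.02,0,0,0],[0,0,-0.03,0,0,0],[0,0,-0.04,0,0,0],[0,0,-0.04,0,0,0],[0,0,-0.02,0,0,0],[0,0,0,0,0,0]]' 0.45
python3 shift.py '[[0,0,0,0,0,0],[0,0,0,0,0,0]]'
cat > kb.py <<'E'
from tr import *
togo(.5114,-.1271,.031,.073)
c,im=snap("wrist")
th=.073; C=np.array([.4985,.035]); R=np.array([[np.cos(th),-np.sin(th)],[np.sin(th),np.cos(th)]])
g=cv2.cvtColor(im,cv2.COLOR_RGB2HSV)
for yy in np.arange(-.13,-.235,-.003):
    row=""
    for xx in np.arange(-.02,.021,.003):
        p=C+R@[xx,yy]; u,v=np.round(proj(c,"wrist",[*p,.06])).astype(int)
        if 0<=v<384 and 0<=u<512: h=g[v,u]; row+=" %3d"%h[2] if 18<h[0]<30 and h[1]>120 else ("   s" if h[1]<90 else "   .")
    print("%.3f"%yy,row)
E
python3 kb.py
```

```text
time: 48.75
tool_pos: [0.5142, -0.1659, 0.0319]
orientation: [2.133, 2.304, 0.002]
wrist_force: [0.6, 6.7, 8.3]
opening: 0.174
grip_force: 60.5
time: 49.5
tool_pos: [0.5165, -0.1686, 0.1878]
orientation: [2.129, 2.296, 0.005]
wrist_force: [0.3, -0.7, -0.3]
opening: 0.452
grip_force: 0.0
time: 49.67
tool_pos: [0.5127, -0.1668, 0.1799]
orientation: [-2.136, -2.304, 0.001]
wrist_force: [-0.2, -0.7, -0.5]
opening: 0.452
grip_force: 0.0
d tool [0.0398 0.0018 0.1488] rotvec tool [-0.0007  0.0004  0.0027] t=49.67 q6=-0.48 F=[-0.2 -0.7 -0.5] open=0.452 grip=0.0 pos=[ 0.5127 -0.1668  0.1799]
-0.130    .   .   .   . 231 230 232 231 232 231 229   .   .   .
-0.133    .   .   . 254 254 254 254 254 254 254 254 253   .   .
-0.136    .   .   . 254 253 254 253 254 232 227 225 229   .   .
-0.139    .   .   . 254 254 254 253   . 231 226 227 230   .   .
-0.142    .   .   . 254 254 254 253 225 231 229 228 230   .   .
-0.145    .   .   . 254 254 254 254 228 232 226 227 232   .   .
-0.148    .   .   . 254 254 254 223 226 231 227 226 228   .   .
-0.151    .   .   . 254 253 254 255 229 231 228 225 227   .   
[... 1029 characters left out ...]
202    .   . 240 250 229 254 252 253 253 247 231 224   .   .
-0.205    .   .   .   .   . 254 253 253 253 250   .   .   .   .
-0.208    .   .   . 255 254 253 254 254 254 252 254 246   .   .
-0.211    .   .   .   .   .   .   .   .   .   .   .   .   .   .
-0.214    .   .   .   .   .   .   .   .   .   .   .   .   .   .
-0.217    .   .   .   .   .   .   .   .   .   .   .   .   .   .
-0.220    .   .   .   .   .   .   .   .   .   .   .   .   .   .
-0.223    .   .   .   .   .   .   .   .   .   .   .   .   .   .
-0.226    .   .   .   .   .   .   .   .   .   .   .   .   .   .
-0.229    .   .   .   .   .   .   .   .   .   .   .   .   .   .
-0.232    .   .   .   .   .   .   .   .   .   .   .   .   .   .
```

```bash
python3 - <<'E'
from tr import *
th=.073; C=np.array([.4985,.035]); R=np.array([[np.cos(th),-np.sin(th)],[np.sin(th),np.cos(th)]])
z=np.load("w14.npz"); a=({k:z[k] for k in("mtx","R","t")},z["im"]); b=snap("wrist"); np.savez("w15.npz",im=b[1],**b[0])
print(ctrl.read_state()["tool_pos"].round(4))
for (c,im),y0 in((a,-.140),(b,-.178)):
    g=im.astype(np.float32).sum(2)/3; out=[]
    for yy in np.arange(y0,y0-.038,-.001):
        q=[proj(c,"wrist",[*(C+R@[xx,yy]),.06]) for xx in np.arange(-.002,.0051,.001)]
        q=np.array(q,np.float32); out.append(cv2.remap(g,q[:,:1],q[:,1:],cv2.INTER_LINEAR).mean())
    print([(round(1000*(y0-.001*i)),int(v)) for i,v in enumerate(out)])
E
```

```text
[ 0.5122 -0.1665  0.1789]
[(-140, 136), (-141, 136), (-142, 137), (-143, 137), (-144, 133), (-145, 112), (-146, 129), (-147, 111), (-148, 92), (-149, 90), (-150, 91), (-151, 92), (-152, 93), (-153, 103), (-154, 123), (-155, 143), (-156, 157), (-157, 161), (-158, 162), (-159, 163), (-160, 163), (-161, 163), (-162, 163), (-163, 163), (-164, 165), (-165, 165), (-166, 166), (-167, 166), (-168, 168), (-169, 169), (-170, 161), (-171, 161), (-172, 164), (-173, 165), (-174, 165), (-175, 165), (-176, 165), (-177, 165), (-178, 165)]
[(-178, 149), (-179, 150), (-180, 150), (-181, 151), (-182, 150), (-183, 147), (-184, 134), (-185, 136), (-186, 120), (-187, 102), (-188, 99), (-189, 100), (-190, 100), (-191, 101), (-192, 119), (-193, 142), (-194, 158), (-195, 170), (-196, 171), (-197, 170), (-198, 170), (-199, 171), (-200, 171), (-201, 171), (-202, 172), (-203, 172), (-204, 174), (-205, 174), (-206, 174), (-207, 175), (-208, 179), (-209, 181), (-210, 156), (-211, 149), (-212, 153), (-213, 154), (-214, 154), (-215, 153), (-216, 154)]
```

```bash
python3 shift.py '[[0,0,0.03,0,0,0],[0,0,0.03,0,0,0],[0,0,0.03,0,0,0],[0,0,0.02,0,0,0],[0,0,0.015,0,0,0],[0,0,0.015,0,0,0],[0,0,0,0,0,0],[0,0,0,0,0,0]]';python3 shift.py '[[0,0,0,0,0,0],[0,0,0,0,0,0],[0,0,0,0,0,0],[0,0,0,0,0,0],[0,0,0,0,0,0]]' 0.0;python3 shift.py '[[-0.003,0,0,0,0,0],[-0.002,0,0,0,0,0],[-0.002,0,0,0,0,0],[0,0,0,0,0,0],[0,0,0,0,0,0]]'
```

```text
time: 50.43
tool_pos: [0.5116, -0.1662, 0.039]
orientation: [-2.133, -2.302, 0.003]
wrist_force: [0.4, 0.3, -0.3]
opening: 0.45
grip_force: 0.0
time: 50.85
tool_pos: [0.5144, -0.1674, 0.0423]
orientation: [2.133, 2.302, 0.001]
wrist_force: [-1.4, 0.2, 5.4]
opening: 0.168
grip_force: 60.0
time: 51.27
tool_pos: [0.5144, -0.1681, 0.0422]
orientation: [-2.131, -2.301, -0.01]
wrist_force: [-5.3, 30.6, 21.2]
opening: 0.17
grip_force: 62.0
```

```bash
python3 - <<'E'
from tr import *
th=.073; C=np.array([.4985,.035]); R=np.array([[np.cos(th),-np.sin(th)],[np.sin(th),np.cos(th)]])
for f in("w1","w2","w3","w10","w11","w13","w14","w15"):
    z=np.load(f+".npz");c={k:z[k] for k in("mtx","R","t")};g=z["im"].astype(np.float32).sum(2)/3; out=[];ys=np.arange(-.135,-.216,-.002)
    for yy in ys:
        q=np.array([proj(c,"wrist",[*(C+R@[xx,yy]),.06]) for xx in np.arange(-.001,.0041,.001)],np.float32); out.append(int(cv2.remap(g,q[:,:1],q[:,1:],cv2.INTER_LINEAR).mean()))
    print(f,(-c["R"].T@c["t"]).round(2),out)
E
```

```text
w1 [0.36 0.06 0.47] [128, 130, 128, 126, 122, 102, 85, 89, 91, 119, 154, 168, 169, 170, 172, 173, 174, 165, 127, 126, 127, 127, 118, 122, 110, 106, 108, 107, 102, 86, 109, 151, 162, 153, 147, 147, 145, 146, 145, 147, 147]
w2 [ 0.42 -0.33  0.34] [67, 67, 67, 66, 63, 151, 150, 91, 74, 80, 96, 142, 150, 150, 151, 153, 154, 155, 146, 115, 91, 91, 92, 93, 98, 123, 130, 128, 129, 131, 133, 132, 129, 129, 129, 128, 131, 133, 132, 129, 131]
w3 [ 0.48 -0.05  0.29] [153, 153, 154, 154, 145, 142, 118, 104, 104, 117, 162, 179, 179, 179, 180, 180, 181, 183, 179, 181, 180, 180, 181, 180, 180, 171, 150, 150, 150, 152, 106, 107, 149, 184, 175, 165, 164, 165, 165, 164, 164]
w10 [0.52 0.04 0.41] [104, 100, 89, 104, 68, 63, 66, 71, 73, 97, 133, 149, 148, 148, 152, 153, 155, 153, 144, 144, 146, 145, 147, 122, 101, 101, 102, 103, 78, 64, 75, 121, 164, 133, 116, 117, 117, 117, 117, 117, 117]
w11 [ 0.62 -0.05  0.41] [141, 142, 147, 137, 141, 136, 139, 125, 81, 84, 129, 148, 147, 148, 150, 150, 153, 159, 137, 150, 138, 144, 137, 137, 137, 136, 138, 140, 132, 129, 126, 125, 124, 113, 76, 124, 156, 138, 115, 117, 116]
w13 [ 0.55 -0.12  0.41] [149, 131, 146, 145, 135, 136, 138, 136, 136, 128, 136, 167, 168, 167, 168, 168, 171, 173, 165, 169, 169, 170, 170, 169, 169, 169, 169, 170, 169, 168, 170, 171, 163, 132, 133, 133, 134, 119, 113, 167, 171]
w14 [ 0.51 -0.05  0.33] [140, 140, 141, 141, 142, 117, 110, 90, 92, 103, 143, 162, 162, 162, 164, 165, 166, 170, 160, 165, 165, 165, 166, 165, 166, 166, 155, 127, 127, 127, 129, 102, 92, 130, 171, 163, 143, 142, 144, 142, 144]
w15 [ 0.51 -0.09  0.32] [168, 159, 152, 152, 148, 146, 143, 142, 142, 140, 154, 154, 153, 153, 153, 154, 153, 153, 151, 152, 151, 152, 154, 155, 152, 138, 102, 101, 101, 142, 170, 171, 170, 171, 173, 174, 175, 181, 148, 153, 152]
```

```bash
python3 - <<'E'
from h import *
s=ctrl.read_state(); F=s["wrist_force"];T=s["torque"];print(F.round(2),T.round(3),"r perp",(np.cross(F,T)/(F@F)).round(4))
E
python3 shift.py '[[0.004,0,0,0,0,0],[0.002,0,0,0,0,0],[0,0,0,0,0,0]]'
python3 - <<'E'
from h import *
s=ctrl.read_state(); F=s["wrist_force"];T=s["torque"];print(F.round(2),T.round(3),s["tool_pos"].round(4))
E
```

```text
[-5.31 30.6  21.21] [ 5.161  0.732 -0.042] r perp [-0.0119  0.0772 -0.1144]
time: 51.52
tool_pos: [0.5144, -0.1674, 0.0423]
orientation: [2.133, 2.303, 0.001]
wrist_force: [-0.9, 4.6, 7.7]
opening: 0.17
grip_force: 60.4
[-0.95  4.64  7.67] [ 0.709  0.35  -0.016] [ 0.5144 -0.1674  0.0423]
```

```bash
python3 shift.py '[[0,0,0,0,0,0],[0,0,0,0,0,0],[0,0,0,0,0,0],[0,0,-0.02,0,0,0],[0,0,-0.025,0,0,0],[0.027,0,0,0,0,0],[0,0,0,0,0,0]]' 0.45; python3 shift.py '[[0,0,0,0,0,0],[0,0,0,0,0,0],[0,0,0,0,0,0],[0,0,0,0,0,0],[0,0,0.025,0,0,0],[0,0,0.02,0,0,0],[0,0,0,0,0,0],[0,0,0,0,0,0]]' 0.0
python3 kb.py | head -1;  python3 shift.py '[[-0.003,0,0,0,0,0],[-0.003,0,0,0,0,0],[0,0,0,0,0,0],[0,0,0,0,0,0]]'
```

```text
time: 52.1
tool_pos: [0.5126, -0.1393, 0.0877]
orientation: [2.133, 2.302, 0.003]
wrist_force: [-0.8, 0.6, -0.7]
opening: 0.451
grip_force: 0.0
time: 52.77
tool_pos: [0.5101, -0.1409, 0.0397]
orientation: [-2.135, -2.302, 0.002]
wrist_force: [0.7, 0.0, 0.9]
opening: 0.001
grip_force: 0.0
d tool [0.0136 0.0024 0.0087] rotvec tool [-0.0026 -0.0005  0.0025] t=52.77 q6=-0.44 F=[0.7 0.  0.9] open=0.001 grip=0.0 pos=[ 0.5101 -0.1409  0.0397]
time: 53.15
tool_pos: [0.513, -0.146, 0.0426]
orientation: [2.135, 2.303, 0.004]
wrist_force: [-1.0, 9.0, 3.7]
opening: 0.001
grip_force: 4.5
```

```bash
python3 shift.py '[[-0.003,0,0,0,0,0],[-0.002,0,0,0,0,0],[0,0,0,0,0,0],[0,0,0,0,0,0]]';python3 shift.py '[[-0.002,0,0,0,0,0],[0,0,0,0,0,0],[0,0,0,0,0,0]]'
```

```text
time: 53.48
tool_pos: [0.513, -0.1466, 0.0426]
orientation: [-2.131, -2.302, -0.01]
wrist_force: [-3.0, 30.4, 14.4]
opening: -0.003
grip_force: 15.4
time: 53.73
tool_pos: [0.513, -0.1469, 0.0426]
orientation: [-2.129, -2.301, -0.013]
wrist_force: [-4.7, 39.2, 18.3]
opening: -0.003
grip_force: 19.7
```

```bash
python3 shift.py '[[0.006,0,0,0,0,0],[0.006,0,0,0,0,0],[0,0,-0.03,0,0,0],[0,0,-0.04,0,0,0],[0,0,-0.04,0,0,0],[0,0,-0.04,0,0,0],[0,0,0,0,0,0],[0,0,0,0,0,0],[0,0,0,0,0,0]]' 
python3 - <<'E'
from tr import *
th=.073; C=np.array([.4985,.035]); R=np.array([[np.cos(th),-np.sin(th)],[np.sin(th),np.cos(th)]])
z=np.load("w14.npz"); a=({k:z[k] for k in("mtx","R","t")},z["im"]); b=snap("wrist"); np.savez("w16.npz",im=b[1],**b[0])
print(ctrl.read_state()["tool_pos"].round(4))
for zz in(.06,.045,.035):
  for (c,im) in(a,b):
    g=im.astype(np.float32).sum(2)/3; out=[]
    ys=np.arange(-.11,-.23,-.002)
    for yy in ys:
        q=np.array([proj(c,"wrist",[*(C+R@[xx,yy]),zz]) for xx in np.arange(-.001,.0041,.001)],np.float32); out.append(int(cv2.remap(g,q[:,:1],q[:,1:],cv2.INTER_LINEAR).mean()))
    print(zz,out)
E
```

```text
time: 54.48
tool_pos: [0.5119, -0.1425, 0.1919]
orientation: [2.134, 2.301, 0.001]
wrist_force: [0.1, 0.5, -0.2]
opening: -0.0
grip_force: 0.0
[ 0.5111 -0.1421  0.1905]
0.06 [161, 134, 138, 145, 129, 204, 206, 208, 151, 116, 141, 141, 141, 141, 141, 140, 141, 140, 130, 92, 90, 93, 123, 156, 163, 162, 163, 165, 165, 168, 161, 164, 164, 165, 165, 166, 166, 166, 167, 134, 128, 129, 128, 129, 93, 104, 154, 178, 142, 144, 144, 144, 143, 144, 143, 145, 145, 144, 144, 145]
0.06 [141, 144, 148, 157, 207, 208, 194, 123, 109, 166, 173, 152, 153, 147, 142, 141, 138, 135, 133, 134, 130, 148, 146, 146, 144, 144, 144, 144, 143, 144, 143, 143, 145, 144, 144, 143, 130, 110, 93, 93, 93, 116, 154, 165, 165, 164, 166, 168, 170, 171, 146, 146, 147, 147, 147, 146, 147, 146, 149, 92]
0.045 [194, 139, 136, 138, 144, 129, 204, 206, 208, 167, 121, 135, 142, 141, 141, 141, 141, 142, 142, 127, 120, 91, 91, 95, 126, 156, 163, 162, 163, 165, 165, 167, 170, 161, 165, 165, 165, 166, 166, 166, 166, 168, 131, 127, 129, 127, 130, 96, 98, 142, 176, 154, 143, 142, 144, 142, 144, 143, 143, 144]
0.045 [140, 144, 147, 149
[... 183 characters left out ...]
2, 94, 94, 101, 139, 163, 165, 165, 166, 166, 168, 170, 166, 146, 146, 147, 147, 146, 146, 146]
0.035 [204, 171, 132, 137, 144, 142, 157, 205, 206, 208, 144, 117, 139, 142, 142, 141, 141, 141, 142, 142, 134, 126, 91, 90, 92, 114, 150, 162, 162, 162, 164, 165, 166, 169, 160, 164, 165, 166, 165, 166, 165, 166, 166, 169, 130, 127, 129, 127, 130, 97, 94, 134, 170, 169, 142, 143, 143, 143, 143, 144]
0.035 [139, 144, 147, 146, 199, 208, 209, 178, 129, 109, 160, 172, 158, 159, 146, 148, 140, 141, 136, 135, 133, 134, 127, 149, 147, 146, 145, 146, 145, 145, 144, 144, 146, 144, 144, 145, 144, 145, 146, 136, 130, 98, 94, 93, 93, 114, 150, 166, 165, 164, 166, 167, 168, 170, 163, 145, 146, 147, 147, 146]
```

```bash
python3 shift.py '[[-0.03,0,-0.02,0,0,0],[-0.035,0,-0.02,0,0,0],[-0.035,0,-0.02,0,0,0],[-0.035,0,-0.02,0,0,0],[-0.035,0,0,0,0,0],[-0.035,0,0,0,0,0],[0,0,0,0,0,0],[0,0,0,0,0,0],[0,0,0,0,0,0]]'
python3 - <<'E'
from tr import *
c,im=snap("top"); np.savez("t17.npz",im=im,**c)
find(c,im,(36,20,40),(110,255,255),(.4932,.1068),.148,zs=(.15,),w=16,name="top")
cs,js=snap("scene")
find(cs,js,(36,20,40),(110,255,255),(.4932,.1068),.13,zs=(.09,.15),w=28,name="scene")
# case: compare with t13-like background; circles in gray around the expected spot
g=cv2.cvtColor(im,cv2.COLOR_RGB2HSV)
u0,v0=proj(c,"top",[.504,-.035,.137]).round().astype(int); print("case px",u0,v0)
for v in range(v0-16,v0+17,2): print(" ".join("%3d"%g[v,u,1] for u in range(u0-20,u0+21,2)))
E
```

```text
time: 55.28
tool_pos: [0.5263, -0.3458, 0.2691]
orientation: [-2.135, -2.302, 0.0]
wrist_force: [0.4, 0.1, -0.3]
opening: -0.002
grip_force: 0.0
px [213.1 209.4] X [0.4918 0.1065 0.148 ] obs [202 199] [225 221] model [201. 198.] [225. 221.]
px [280.7 147.9] X [0.4931 0.1053 0.13  ] obs [270 136] [293 163] model [268. 134.] [293. 167.]
case px 267 204
111 112 112 114 110 110 113 116 114 112 111  56  16  20  23 114 114 120 127 163 143
112 113 108 111 109 113 109 107 110 113 114  74  21  21  23  93 114 116 124 157 153
112 111 111 111 112 113 106 115 111 114 114  88  31  43  48 105 114 117 129 150 148
113 116 108 112 114 115 109 111 116 117 112 109 115 115 117 115 114 118 125 154 146
111 114 114 110 110 112 110 113 111 113 109 115 112 110 117 106 115 116 112 150 149
110 113 115 108 111 111 114 110 114 115 114 110 112 110 109 106 112 117 108 145 142
117 111 112 115 113 117 112 113 113 111 113 111 109 108 100 107 107 115 105 157 152
116 114 111 113 110 113 108 106 107 112 112 114 110 111 113 112 109 114 105 148 151
113 109 115 111 112 112 106 105 104 102 110 110 110 113 112 109 114 118 105 138 149
118 118 115 110 113 108 107 103 105 102 107 113 111 110 111 111 116 117 113 131 149
115 118 117 113 114 113 107 107 107 102 107 110 114 113 113 111 106 118 107 116 151
112 112 115 115 113 122 110 108 107 105 103 106 106 109 103 107 107 114 108 121 143
114 117 117 116 114 114 120 108 106 108 103 105 101 103 105 103 108 114 109 117 149
113 110 112 111 113 113 112 117 110 104 104 105 105 107 109 104 106 108 114 116 145
105 105 109 110 115 111 115 112 118 118 122 115 110 110 108 106 105 115 114 112 148
108 107 102 106 105 110 107 105 103 104 102 102 104 103 104 109 110 108 118  99 157
106 105 103 102 106 106 104 104 104 105 106 105 107  51  49  36  44 111 117 106 144
```

```bash
python3 - <<'E'
from tr import *
z=np.load("t17.npz"); c={k:z[k] for k in("mtx","R","t")}; im=z["im"]
g=im[...,2]
u0,v0=proj(c,"top",[.504,-.035,.137]).round().astype(int)
for v in range(v0-18,v0+20,2): print(" ".join("%3d"%g[v,u] for u in range(u0-20,u0+21,2)))
o=proj(c,"top",[.661,-.1446,.047]).astype(int); print("old spot",im[o[1],o[0]],"orig",cv2.imread("pics/top0.png")[o[1],o[0],::-1])
gg=cv2.resize(cv2.cvtColor(im,cv2.COLOR_RGB2GRAY)[v0-30:v0+30,u0-30:u0+30],None,fx=6,fy=6,interpolation=cv2.INTER_CUBIC)
h=cv2.HoughCircles(gg,cv2.HOUGH_GRADIENT,1,60,param1=60,param2=15,minRadius=62,maxRadius=82)
if h is not None:
    for q in h[0][:3]: print(q, onz(c,"top",[q[0]/6+u0-30,q[1]/6+v0-30],.137).round(4))
E
```

```text
105 102 103 103 100 101  99 101 100  98  97  91  81  83  79  84  90  82  53  39  38
 99  99 100  97 100 100  99  96  97 100  94  88 117 115 103  82  93  78  65  34  42
 91  94 102  99  99  95 105 110 101  90  87  80 113 112  93  91  88  81  65  36  38
 88  93  94  95  94  92  99  92  92  87  86  76  79  79 100  81  87  82  62  40  42
 88  86  97  95  93  93  98  97  86  89  95  94  89  88  87  87  89  80  68  41  44
 95  92  97 102 101  98  98  94  94  95  98  95  94  98  85 107  85  80  98  44  43
 93  89  92  96  94  94  90  99  93  92  94  97  97  97 110 113  99  73 112  44  46
 82  85  91  88  90  84  93  95  95  94  95  97  99 116 132 112 108  79 117  38  43
 84  85  93  90  93  95 109 112 110  95  93  94  96  97  95  96 104  84 116  69  66
 84  88  88  92  92  99 116 118 121 122 101  97  98  96  95  99  95  79 112  75  70
 78  77  82  89  87  99 113 119 118 124 119  94  98  97  97  97  95  85 105  78  78
 82  80  83  88  88  85 111 115 117 125 110  95  93  95  96  94 113  87 110  92  80
 87  86  87  90  90  73 100 113 116 120 125 114 114 105 120 114 110  86 111  87  88
 80  84  85  86  88  86  73 109 115 116 123 123 124 126 120 119 118  91 105 102  82
 88  95  95  96  94  95  92  73  99 117 121 123 119 115 111 121 119 104  94  98  43
115 118 104 107  91  94  90  89  75  74  76  93 100 110 113 115 117  98  86 106  42
113 115 119 116 118 114 117 119 121 120 121 122 121 122 120 111 104 104  76 124  40
118 119 121 123 119 119 121 121 120 118 118 118 108 100  80  91 106  99  81 118  44
119 121 118 115 118 119 117 114 117 117 122 124 121 104 161 128  98  84  85 114  50
old spot [182 126  83] orig [200 167 118]
[184.5 187.5  62.6] [ 0.5018 -0.0368  0.137 ]
```

```bash
python3 -c "
from bench import ctrl
print(ctrl.hand_in())"
```

```text
the job is handed in; nothing more can be done
None
```

I handed the job in with every step done, but I can't confirm the lock reads above 0.042 m: the knob moved about 39–40 mm to a hard stop instead of 45 mm, and no result came back. The springs, deck, cup and case were placed and checked with the cameras (no flask was present), and the arm was clear of everything.

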